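Lower a centrifuge bucket out of the lever press onto packing plates

TASK

The aluminium centrifuge bucket hangs by its two pins in the sloping open-ended slots of the lever press. Stack the two loose flat blackened-steel packing plates squarely on the press's rubber pad and let go of them; only then flip the press's cam lever from upright fully back to open it, and with the lever open gently ease the bucket forward down the slots until both pins are clear of the slot mouths and it stands upright on the pile, with the pile still square. Do not drop or tip over the bucket, and leave the cup, bolts and screwdriver where they are.

Things in the scene. Friction and masses are not known exactly. Their poses are not given: they have to be found in the camera images.
- press: Bench lever press fixed to the shelf: grey base 240 x 150 x 12 mm, two upright steel cheeks 10 mm thick, inner faces 90 mm apart, tops at most 140 mm high, the bucket between them. Origin: on the shelf, midway between the cheeks. +x points to its rear, away from the slot mouths; +z up. 'Press x' and 'z' below are in this frame, mm. A low tie bar joins the cheeks at x 89 to 103, top at z 70.
- slot_mouth (a point): Midway between the mouths of the slots, one in each cheek: press x -28, z 80, where a pin's centre leaves the lower lips. Slots are 16 mm wide, straight, open here, closed at the rear, sloping down to the front (-x) at 18 degrees; a pin at the closed end has its centre at x 49, z 105. Lower lips end at x -27, z 73, upper jaws at x 20. With the lever open, friction holds the bucket until pushed.
- pad (a point): Centre of the top face of the black rubber pad on the base plate in front of the cheeks: press coordinates x -60, y 0, z 16. The pad is 100 (x) x 56 (y) x 4 mm, the same outline as a packing plate, and its frame is parallel to the press's.
- lever (a joint): Cam lever of the press, a U-shaped handle with a cam at each cheek. 0 = upright, closed: the cams block the pins in the slots. It grows as the cross-bar swings over to the rear (press +x) and down, to a stop at 1.85 rad. Cams clear the pins beyond about 1.3 rad; open means over 1.45. Stiff, about 0.3 N m (3 N at the bar); stays where it is left.
- lever_bar (a point): Middle of the lever's black cross-bar, 16 mm thick and 104 mm long, parallel to press y; 120 mm from the pivot line. Closed it stands 240 mm above the shelf; at the end stop it is at press x 145, z 87.
- lever_axis (a point): Middle of the lever's pivot line, which is parallel to press y: press coordinates x 30, z 120. Fixed to the press.
- bucket: Open aluminium bucket, 72 mm across, 60 high, about 450 g, flat foot 64 across. Origin: centre of the foot; +z up. Two round brass pins 14 mm thick stick out along its +y and -y (ends 66 mm from its axis), 42 mm above the foot. It hangs at press x 48, foot 63 mm above the shelf, free to swing. At the slot mouths its foot hangs 2 mm over the top of a pile of both plates (36 mm above the shelf).
- plate_a: Flat packing plate of dark, oil-blacked steel, 100 (x) x 56 (y) x 10 (z) mm, 420 g, lying on the shelf beside the press. Origin: centre of its underside.
- plate_b: The second packing plate, the same as the first, lying on the other side of the press. Either may be the lower one.
- cup: Red aluminium balance cup, 56 mm across, 55 mm high, standing upright; a bystander. Origin: centre of its underside.
- bolt_a: Steel trunnion bolt standing on its 22 mm head, 47 mm high; a bystander. Origin: centre of the head's underside.
- bolt_b: A second trunnion bolt, the same; a bystander.
- driver: Black torque screwdriver, 200 mm long, lying on the shelf; a bystander.
Not all that is in view belongs to the job. Leave any orange or purple look-alike of the plate_b alone.

How it is judged:
By the outcome, as a careful person would: the job done as asked, in the order asked, and still so for the second after the job is handed in, with the robot touching nothing.
It also fails if it takes over 72 s, if anything falls off the work surface, if the arm or the gripper's body presses on something with over 40 N, if the wrist force passes 120 N, or if a joint passes its speed limit or range.

ROBOT

A 6-joint arm with a two-finger parallel gripper is mounted at the origin on the work surface. World frame = base frame: x ahead of the robot, y to its left, z up, the work surface at z = 0. Lengths are in m, angles in rad, forces in N, time in s.
With the tool pointing down it reaches from about 0.25 to 0.775 m from the base axis. Payload 4 kg.
Tool frame: the origin (TCP) lies at the centre of the arm's flange, where the gripper is bolted on; the fingertips stand 199 mm ahead of it and the grasp point (between the pads) lies 180 mm ahead of it (env.nose_length is the distance from the TCP to the fingertips, in m); x points along the fingers, z is the direction in which the jaws open and shut, and the axes are right-handed (so a half turn about x gives the same grasp; the last joint's range is limited). The gripper opens to 94 mm and grips with 3 to 60 N. Pads are 16 mm wide; open, the fingers measure 119 mm over their backs; the gripper's body (75 mm by 177 mm) begins 78 mm behind the grasp point.
Start: joints at [1.113, 0.087, 1.371, -0, 1.684, -0.103], TCP at [0.191, 0.516, 0.405] pointing down, gripper open.
Joint ranges: [-3.1, 3.1], [-0.76, 2.03], [0.27, 2.55], [-1.08, 4.22], [0.17, 2.65], [-2.57, 2.57]. Speed limits (rad/s): [2.79, 2.79, 3.14, 3.14, 3.14, 3.14].

INTERFACE

Orientations are given as a rotation vector (axis times angle).
In Python, from station import sense, imaging, close_job, env gives the robot as it stands. The module is installed in compiled form; this text tells all that it offers.
- The arm moves only by the tool drive_tool, never from a script. Its argument "motion" is a list of rows, each an object with "travel": the shift along the tool's x, y, z in cm, a list of three; "turn": the turn about the tool's x in rad. In form: [{"travel": [tx, ty, tz], "turn": turn}, ...]. A call has 1 to 10 rows; each row is the pose to reach, as a shift and turn from the pose commanded when the call began, along the tool's axes at that moment; what a row does not reach only later rows make up. A row lasts 1/8 s, in which the tool goes at most 62.5 mm and 10.7 degrees, less where a joint would pass 70% of its speed; a pose out of reach is approached as far as the arm can. A call with a gripper value outside its range is refused whole. "claw" is the finger opening in cm, from 0 to 9.4, set as the call begins (left out, the last holds). The fingers move at their own pace and stop on an object; "squeeze" is the grip in N (left out, the last holds). Time passes only in rows, so rows that repeat a pose let the fingers close. It gives the time, the measured TCP pose, the force and the opening at its end, in the units of the state.
- sense(): the state, without advancing time (a new reading comes with each control period).
- imaging.read_camera(name): name is "side" or "top"; returns the picture (480x640x3 uint8, blue, green, red); there is no depth.
- imaging.get_calibration(name): a dict with "vertical_fov" (degrees; the focal length in pixels is half the picture's height over the tangent of half this angle, whatever the lens; pixels are square), "cx", "cy" (the principal point, pixels), "k1" (the pictures are not rectified: a ray, as slopes to the right and down, at radius r is drawn at 1 + k1 r^2 times it, then the intrinsics apply), "R" (3x3) and "t" (3): a world point X has camera coordinates R X + t. Camera axes: x right, y down, z forward; pixel columns grow to the right and rows downward; lengths in m; the calibration is good to about 2 mm. A picture is of the moment at which its call begins. get_calibration takes no time and is no camera call.
- close_job(): hands the job in, once; it reports no verdict.
Trained networks look in the newest picture that a camera, given by its name, has taken for a name from the list of things; names that differ only in an ending like _2 or _b are one class to them, and where a whole thing is asked for, a point or a joint stands for the part that bears it (a point fixed in the world has none). Each returns a list of dicts, best first, with "score" (0 to 1); they miss things now and then, are a little off and sometimes report something else, mostly with a low value. They report only what shows in the picture. A call takes as long as a camera call. They do not tell look-alikes from the thing itself.
- imaging.look_for(query, camera): "at" ([column, row] in pixels, amid what is visible of it).
- imaging.silhouettes(query, camera): "region" (480x640 bool, what is visible of it) and "at" ([column, row] in pixels, amid what is visible of it).
- imaging.mark_of(query, camera): "at" ([column, row] in pixels: a listed point, or the origin of a listed thing).
The state is a dict: "t": time; "q": joint angles; "dq": joint speeds; "joint_efforts": joint torques, N m; "ee_pos": TCP position; "tool_rot": TCP orientation; "ft_force": force on the tool from outside, world axes, zero at the start; "wrist_torque": the same for the moment, N m; "width": opening from 0.0 (shut) to 1.0 (fully open).
Only numpy, scipy, OpenCV 4.12 (cv2) and the standard library are available. Lean on these libraries where they do the work, as an engineer would, in place of code of your own. Each camera call takes 0.05 s, during which the arm holds its last target.

## Working session

There is one attempt and no reset: what is moved stays moved. The work goes in short steps, Python scripts to look and compute and a tool call to move; the robot and the scene stay as the last step left them, time stands still between calls to the robot, and variables do not carry over. Pictures are saved under pics/ and viewed, and the job is handed in when it is done.

Besides the shell and the picture viewer there is one more tool, called after ">>>" as a command line: name --argument value ..., lists and objects as JSON in quotes. drive_tool: Moves the arm, as the interface text tells. Its arguments: {"type":"object","properties":{"motion":{"type":"array"},"claw":{"type":"number"},"squeeze":{"type":"number"}},"required":["motion"]}

```bash
mkdir -p pics; cat > h.py <<'E'
import numpy as np, cv2
from station import sense, imaging, close_job, env
from scipy.spatial.transform import Rotation as Ro
def cal(n):
    c=imaging.get_calibration(n); f=240/np.tan(np.radians(c['vertical_fov'])/2)
    return c,f,np.array(c['R']),np.array(c['t'])
def ray(n,px):
    c,f,R,t=cal(n); d=np.array([(px[0]-c['cx'])/f,(px[1]-c['cy'])/f]); u=d.copy()
    for _ in range(30): u=d/(1+c['k1']*(u@u))
    v=R.T@np.array([u[0],u[1],1]); o=-R.T@t; return o,v
def atz(n,px,z):
    o,v=ray(n,px); return o+v*(z-o[2])/v[2]
def proj(n,X):
    c,f,R,t=cal(n); p=R@np.array(X,float)+t; u=p[:2]/p[2]; u=u*(1+c['k1']*(u@u)); return u*f+[c['cx'],c['cy']]
def tri(p1,p2):
    o1,v1=ray('top',p1);o2,v2=ray('side',p2)
    A=np.array([v1,-v2]).T; s=np.linalg.lstsq(A,o2-o1,rcond=None)[0]
    a,b=o1+v1*s[0],o2+v2*s[1]; return (a+b)/2,np.linalg.norm(a-b)
def st():
    s=sense(); print('t',round(s['t'],2),'p',np.round(s['ee_pos'],4),'rot',np.round(s['tool_rot'],3),'F',np.round(s['ft_force'],1),'w',round(s['width'],3)); return s
def snap(n,f):
    im=imaging.read_camera(n); cv2.imwrite('pics/'+f,im); return im
E
python3 - <<'E'
from h import *
s=st(); print(Ro.from_rotvec(s['tool_rot']).as_matrix().round(3))
for n in('top','side'):
    snap(n,n+'0.png'); c,f,R,t=cal(n); print(n,f,c['cx'],c['cy'],c['k1'],(-R.T@t).round(3),R[2].round(3))
    for q in('press','slot_mouth','pad','lever_bar','lever_axis','bucket','plate_a'):
        print(n,q,[(np.round(d['at'],1).tolist(),round(d['score'],2)) for d in imaging.mark_of(q,n)][:5])
E
```

```text
t 0.0 p [0.191  0.5157 0.4035] rot [-0.945  1.358  0.943] F [-0.2 -0.4  0.3] w 1.0
[[-0.001 -0.938  0.347]
 [-0.002  0.347  0.938]
 [-1.     0.    -0.002]]
top 439.73662577715544 320.35198321602064 243.29822662252698 0.03420156994838538 [0.324 0.029 1.204] [ 0.189 -0.03  -0.982]
top press [([318.4, 248.9], 0.9), ([227.4, 196.1], 0.6)]
top slot_mouth [([311.8, 255.9], 0.89)]
top pad [([309.5, 267.5], 0.85), ([319.5, 232.3], 0.61)]
top lever_bar [([316.4, 218.6], 0.78)]
top lever_axis [([318.8, 229.8], 0.72)]
top bucket [([315.5, 228.8], 0.7), ([158.2, 211.1], 0.45)]
top plate_a [([211.6, 279.4], 0.96), ([473.8, 317.2], 0.79), ([417.4, 282.9], 0.75), ([465.5, 247.6], 0.69)]
side 538.5126431060276 314.58627331323487 236.7413536857705 -0.10782517677055248 [0.358 0.856 1.049] [ 0.15  -0.677 -0.72 ]
side press [([315.2, 279.5], 0.61)]
side slot_mouth [([326.8, 261.2], 0.58), ([304.5, 242.5], 0.19)]
side pad [([340.0, 283.7], 0.78)]
side lever_bar [([373.9, 206.9], 0.35)]
side lever_axis [([303.2, 241.0], 0.93)]
side bucket [([295.8, 257.0], 0.75), ([301.9, 241.5], 0.74), ([298.7, 205.8], 0.21)]
side plate_a [([409.9, 181.0], 0.82), ([328.6, 382.1], 0.78), ([345.0, 176.1], 0.77), ([375.2, 206.7], 0.71), ([298.4, 256.4], 0.65)]
```

View pics/top0.png

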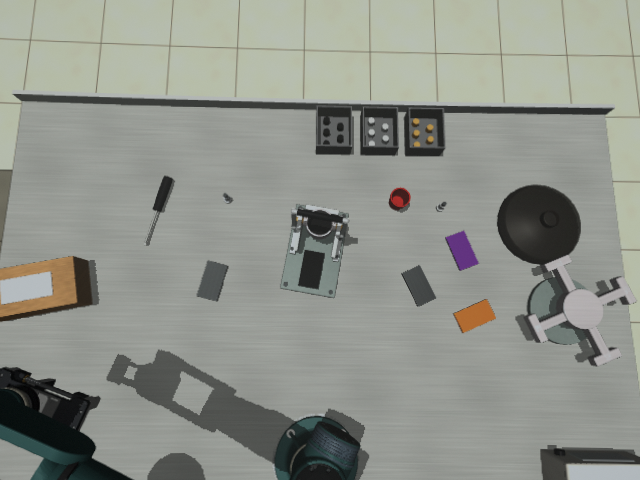

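View pics/side0.png

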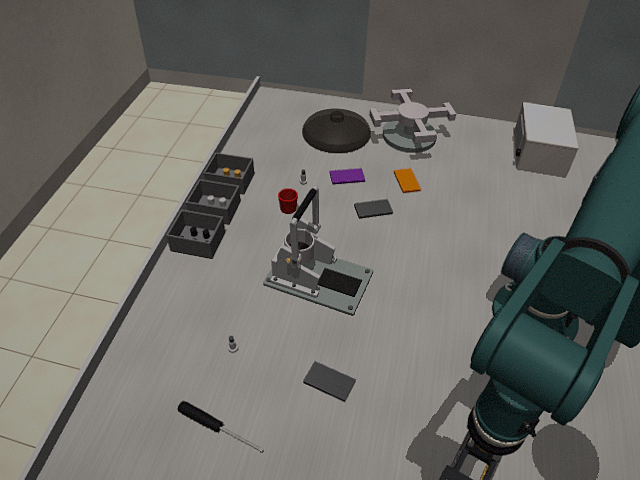

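The two dark grey plates are at top (212,281), side (329,381), and at top (418,286), side (373,209). Both match the blackened-steel description. Purple (462,251) and orange (474,316) in the top view are the look-alikes. I'll confirm with a crop and fit the poses.

```bash
cat >> h.py <<'E'
from scipy.optimize import minimize
def boxhull(n,x,y,yaw,z0,h,L=.1,W=.056):
    c,s=np.cos(yaw),np.sin(yaw)
    P=[[x+c*a-s*b,y+s*a+c*b,z] for a in(-L/2,L/2) for b in(-W/2,W/2) for z in(z0,z0+h)]
    return cv2.convexHull(np.array([proj(n,p) for p in P],np.float32))[:,0]
def fitbox(masks,x0,z0,h,S=6,L=.1,W=.056):
    # masks: dict cam->bool mask ; maximise summed IoU, pixel centres at integer coords
    crops={}
    for n,m in masks.items():
        ys,xs=np.where(m); a,b=xs.min()-15,ys.min()-15; w,hh=xs.max()+16-a,ys.max()+16-b
        mm=np.zeros((hh,w),np.uint8); sub=m[max(b,0):b+hh,max(a,0):a+w]; mm[:sub.shape[0],:sub.shape[1]]=sub
        crops[n]=(a,b,cv2.resize(mm,None,fx=S,fy=S,interpolation=cv2.INTER_NEAREST))
    def iou(p,n):
        a,b,mm=crops[n]; H=(boxhull(n,p[0],p[1],p[2],z0,h,L,W)-[a,b]+.5)*S-.5
        r=np.zeros_like(mm); cv2.fillPoly(r,[np.round(H*16).astype(np.int32)],1,shift=4)
        return (r&mm).sum()/max((r|mm).sum(),1)
    f=lambda p:-sum(iou(p,n) for n in crops)
    best=None
    for dy in np.arange(-1.5,1.6,.5):
        r=minimize(f,[x0[0],x0[1],dy],method='Nelder-Mead',options=dict(initial_simplex=[[x0[0],x0[1],dy],[x0[0]+.01,x0[1],dy],[x0[0],x0[1]+.01,dy],[x0[0],x0[1],dy+.3]],xatol=1e-5,fatol=1e-5))
        if best is None or r.fun<best.fun: best=r
    return best.x,{n:round(iou(best.x,n),3) for n in crops}
def near(n,q,px):
    best=None
    for d in imaging.silhouettes(q,n):
        e=np.hypot(*(np.array(d['at'])-px))
        if best is None or e<best[0]: best=(e,d)
    return best[1]['region']
E
python3 - <<'E'
from h import *
T=cv2.imread('pics/top0.png');S=cv2.imread('pics/side0.png')
c=np.hstack([cv2.resize(T[255:315,185:265],(400,300),interpolation=2),cv2.resize(T[225:345,380:510],(400,300),interpolation=2)])
c2=np.hstack([cv2.resize(T[195:305,270:365],(400,300),interpolation=2),cv2.resize(S[180:315,250:400],(400,300),interpolation=2)])
cv2.imwrite('pics/c0.png',np.vstack([c,c2]))
for name,pt,ps in(('A',(212,281),(329,381)),('B',(418,286),(373,209))):
    print(name,tri(pt,ps))
    m={'top':near('top','plate_a',pt),'side':near('side','plate_a',ps)}
    print({k:int(v.sum()) for k,v in m.items()})
    x0=atz('top',pt,.01)
    for ms in (m,{'top':m['top']},{'side':m['side']}):
        print(name,*fitbox(ms,x0,0,.01))
# pad by darkness
for n,im,(a,b,c_,d) in(('top',T,(295,245,330,295)),('side',S,(315,262,362,300))):
    g=im.max(2); roi=np.zeros(g.shape,bool); roi[b:d,a:c_]=1
    m=((g<45)&roi).astype(np.uint8); k,l,stt,ce=cv2.connectedComponentsWithStats(m)
    i=1+np.argmax(stt[1:,4]); print(n,stt[i],ce[i]); np.save(f'pad_{n}.npy',l==i)
m={n:np.load(f'pad_{n}.npy') for n in('top','side')}
x0=atz('top',(311,270),.016)
for ms in (m,{'top':m['top']},{'side':m['side']}): print('pad',*fitbox(ms,x0,.012,.004))
E
```

```text
A (array([0.44740721, 0.28556637, 0.00205248]), np.float64(0.00045210855126438196))
{'top': 824, 'side': 1208}Traceback (most recent call last):
  File "<stdin>", line 12, in <module>
  File "h.py", line 42, in fitbox
    r=minimize(f,[x0[0],x0[1],dy],method='Nelder-Mead',options=dict(initial_simplex=[[x0[0],x0[1],dy],[x0[0]+.01,x0[1],dy],[x0[0],x0[1]+.01,dy],[x0[0],x0[1],dy+.3]],xatol=1e-5,fatol=1e-5))
    res = _minimize_neldermead(fun, x0, args, callback, bounds=bounds,
                               **options)
    fxr = func(xr)
    fx = function(np.copy(x), *(wrapper_args + args))
  File "h.py", line 39, in <lambda>
    f=lambda p:-sum(iou(p,n) for n in crops)
                ~~~^^^^^^^^^^^^^^^^^^^^^^^^^
  File "h.py", line 39, in <genexpr>
    f=lambda p:-sum(iou(p,n) for n in crops)
                    ~~~^^^^^
  File "h.py", line 36, in iou
    a,b,mm=crops[n]; H=(boxhull(n,p[0],p[1],p[2],z0,h,L,W)-[a,b]+.5)*S-.5
                        ~~~~~~~^^^^^^^^^^^^^^^^^^^^^^^^^^^
  File "h.py", line 27, in boxhull
    return cv2.convexHull(np.array([proj(n,p) for p in P],np.float32))[:,0]
                                    ~~~~^^^^^
  File "h.py", line 14, in proj
    c,f,R,t=cal(n); p=R@np.array(X,float)+t; u=p[:2]/p[2]; u=u*(1+c['k1']*(u@u)); return u*f+[c['cx'],c['cy']]
            ~~~^^^
  File "h.py", line 5, in cal
    c=imaging.get_calibration(n); f=240/np.tan(np.radians(c['vertical_fov'])/2)
ValueError: time passes only in moves, steps and waits
```

View pics/c0.png

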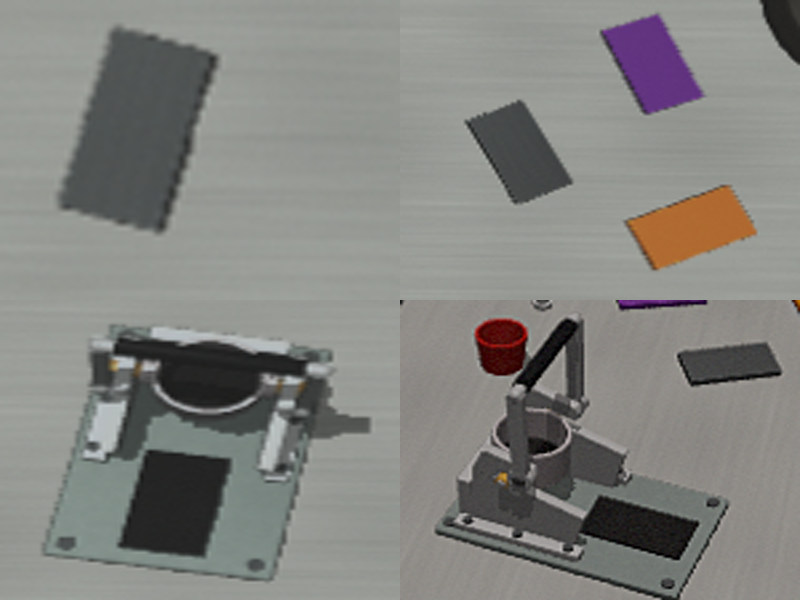

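The crop shows both plates dark grey, with the orange and purple look-alikes distinct. The pad is in front of the cheeks. The calibration call is rate-limited, so I'll cache it.

```bash
python3 - <<'E'
import re
s=open('h.py').read()
s=s.replace("def cal(n):\n","_C={}\ndef cal(n):\n    if n not in _C: _C[n]=_cal(n)\n    return _C[n]\ndef _cal(n):\n",1)
open('h.py','w').write(s)
E
cat > a.py <<'E'
from h import *
st()
T=cv2.imread('pics/top0.png');S=cv2.imread('pics/side0.png')
for name,pt,ps in(('A',(212,281),(329,381)),('B',(418,286),(373,209))):
    m={'top':near('top','plate_a',pt),'side':near('side','plate_a',ps)}
    x0=atz('top',pt,.01)
    for ms in (m,{'top':m['top']},{'side':m['side']}):
        print(name,*fitbox(ms,x0,0,.01))
for n,im,(a,b,c_,d) in(('top',T,(295,245,330,295)),('side',S,(315,262,362,300))):
    g=im.max(2); roi=np.zeros(g.shape,bool); roi[b:d,a:c_]=1
    m=((g<45)&roi).astype(np.uint8); k,l,stt,ce=cv2.connectedComponentsWithStats(m)
    i=1+np.argmax(stt[1:,4]); print(n,stt[i],ce[i]); np.save(f'pad_{n}.npy',l==i)
m={n:np.load(f'pad_{n}.npy') for n in('top','side')}
x0=atz('top',(311,270),.016)
for ms in (m,{'top':m['top']},{'side':m['side']}): print('pad',*fitbox(ms,x0,.012,.004))
st()
E
python3 a.py
```

```text
t 0.9 p [0.1911 0.5157 0.4047] rot [-0.944  1.356  0.944] F [-0.4 -0.  -0.5] w 1.001
A [ 0.44764015  0.2855871  -0.24310488] {'top': np.float64(0.944), 'side': np.float64(0.958)}
A [ 0.44850958  0.28471023 -0.24334463] {'top': np.float64(0.957)}
A [ 0.44716215  0.28643241 -0.24445957] {'side': np.float64(0.965)}
B [ 0.44231347 -0.27689712  0.43654692] {'top': np.float64(0.922), 'side': np.float64(0.936)}
B [ 0.44339944 -0.27631361 -2.69521817] {'top': np.float64(0.93)}
B [ 0.44129113 -0.27698027  0.43837592] {'side': np.float64(0.943)}
top [299 250  25  38 691] [310.98986975 268.77858177]
side [317 268  45  29 715] [339.00979021 282.3020979 ]
pad [ 0.48111151  0.01919139 -0.17317562] {'top': np.float64(0.899), 'side': np.float64(0.923)}
pad [0.48257959 0.01802921 2.98209744] {'top': np.float64(0.911)}
pad [ 0.4804727   0.02032452 -0.17445755] {'side': np.float64(0.933)}
t 1.1 p [0.1911 0.5157 0.4047] rot [-0.944  1.356  0.944] F [-0.2 -0.1 -0.1] w 1.0
```

```bash
cat >> h.py <<'E'
import json,os
PAD=np.array([.4811,.0192]);YAW=-.1732
def pw(x,y=0): # press x,y (m) -> world xy
    c,s=np.cos(YAW),np.sin(YAW); return PAD+np.array([c*(x+.06)-s*y,s*(x+.06)+c*y])
def getc():
    if os.path.exists('cmd.json'): return json.load(open('cmd.json'))
    return [.191,.5157,.4045,69.7]
def mv(tr,turn): # record a commanded move
    p=getc(); a=np.radians(p[3]); z=np.array([np.cos(a),np.sin(a)]); y=np.array([-np.sin(a),np.cos(a)])
    xy=np.array(p[:2])+y*tr[1]/100+z*tr[2]/100
    q=[*xy,p[2]-tr[0]/100,p[3]-np.degrees(turn)]; json.dump(q,open('cmd.json','w')); return q
def plan(x,y,z,ang,base=None):
    p=base or getc(); a=np.radians(p[3]); d=np.array([x,y])-p[:2]
    dy=d@[-np.sin(a),np.cos(a)]; dz=d@[np.cos(a),np.sin(a)]
    dt=(ang-p[3]+90)%180-90
    print('travel cm',np.round([(p[2]-z)*100,dy*100,dz*100],2),'turn',round(-np.radians(dt),4))
def chk():
    s=st(); R=Ro.from_rotvec(s['tool_rot']).as_matrix(); a=np.degrees(np.arctan2(R[1,2],R[0,2]))
    print('jaw',round(a,2),'tilt',R[:2,0].round(4),'cmd',np.round(getc(),4)); return s
E
python3 - <<'E'
from h import *
chk(); c,s=np.cos(-.2431),np.sin(-.2431)
g=np.array([.4476,.2856])-.01*np.array([c,s]); plan(g[0],g[1],.28,90-np.degrees(.2431))
E
```

```text
t 1.1 p [0.1911 0.5157 0.4047] rot [-0.944  1.356  0.944] F [-0.2 -0.1 -0.1] w 1.0
jaw 69.67 tilt [0.0001 0.0001] cmd [ 0.191   0.5157  0.4045 69.7   ]
travel cm [ 12.45 -31.06 -12.79] turn -0.1112
```

>>> drive_tool --motion '[{"travel": [3, -6, -2.5], "turn": -0.02}, {"travel": [6, -12, -5], "turn": -0.05}, {"travel": [9, -18, -7.5], "turn": -0.08}, {"travel": [11, -24, -10], "turn": -0.1}, {"travel": [12.45, -29, -12], "turn": -0.11}, {"travel": [12.45, -31.05, -12.8], "turn": -0.111}, {"travel": [12.45, -31.05, -12.8], "turn": -0.111}]' --claw 9.4

```text
t: 1.98
ee_pos: [0.4395, 0.2857, 0.2792]
tool_rot: [-1.024, 1.318, 1.024]
ft_force: [-0.1, 0.9, 0.1]
width: 1.002
```

```bash
python3 - <<'E'
from h import *
mv([12.45,-31.05,-12.8],-.111); chk()
c,s=np.cos(-.2431),np.sin(-.2431)
g=np.array([.4476,.2856])-.01*np.array([c,s]); plan(g[0],g[1],.2015,90-np.degrees(.2431))
snap('side','s1.png')
E
```

```text
t 1.98 p [0.4395 0.2857 0.2792] rot [-1.024  1.318  1.024] F [-0.1  0.9  0.1] w 1.002
jaw 75.74 tilt [-0.0012 -0.0011] cmd [ 0.4378  0.2879  0.28   76.0598]
travel cm [ 7.85 -0.01  0.01] turn -0.0002
```

View pics/s1.png

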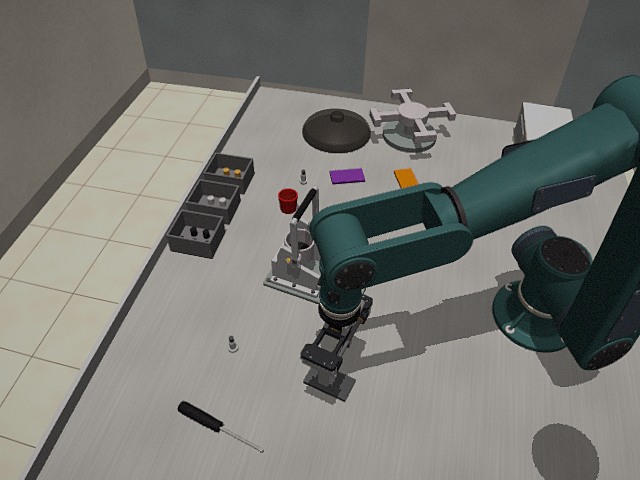

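The gripper is above plate A at about (330,385). It lags the command by about 2 mm, so I'll descend partway and check.

>>> drive_tool --motion '[{"travel": [3, 0, 0], "turn": 0}, {"travel": [5, 0, 0], "turn": 0}, {"travel": [6.5, 0, 0], "turn": 0}, {"travel": [6.5, 0, 0], "turn": 0}, {"travel": [6.5, 0, 0], "turn": 0}]'

```text
t: 2.65
ee_pos: [0.4378, 0.2884, 0.2162]
tool_rot: [-1.028, 1.313, 1.028]
ft_force: [0.7, 0.0, -0.0]
width: 0.999
```

```bash
python3 - <<'E'
from h import *
mv([6.5,0,0],0); chk()
E
```

```text
t 2.65 p [0.4378 0.2884 0.2162] rot [-1.028  1.313  1.028] F [ 0.7  0.  -0. ] w 0.999
jaw 76.07 tilt [0.0015 0.001 ] cmd [ 0.4378  0.2879  0.215  76.0598]
```

Tracking is good. Lower and grip.

>>> drive_tool --motion '[{"travel": [0.8, 0, 0], "turn": 0}, {"travel": [1.4, 0, 0], "turn": 0}, {"travel": [1.4, 0, 0], "turn": 0}, {"travel": [1.4, 0, 0], "turn": 0}]'

```text
t: 3.15
ee_pos: [0.4378, 0.2878, 0.2012]
tool_rot: [-1.028, 1.315, 1.028]
ft_force: [0.0, -0.5, 0.6]
width: 1.0
```

>>> drive_tool --motion '[{"travel": [0, 0, 0], "turn": 0}, {"travel": [0, 0, 0], "turn": 0}, {"travel": [0, 0, 0], "turn": 0}, {"travel": [0, 0, 0], "turn": 0}, {"travel": [0, 0, 0], "turn": 0}, {"travel": [0, 0, 0], "turn": 0}]' --claw 4 --squeeze 35

```text
t: 3.9
ee_pos: [0.4378, 0.2879, 0.2013]
tool_rot: [-1.028, 1.314, 1.028]
ft_force: [-0.1, 0.6, -0.1]
width: 0.59
```

>>> drive_tool --motion '[{"travel": [-2, 0, 0], "turn": 0}, {"travel": [-5, 0, 0], "turn": 0}, {"travel": [-8, 0, 0], "turn": 0}, {"travel": [-8, 0, 0], "turn": 0}, {"travel": [-8, 0, 0], "turn": 0}]'

```text
t: 4.53
ee_pos: [0.4372, 0.2875, 0.2791]
tool_rot: [-1.028, 1.318, 1.029]
ft_force: [-0.1, 0.5, -4.3]
width: 0.59
```

```bash
python3 - <<'E'
from h import *
mv([1.4,0,0],0);mv([-8,0,0],0); chk()
for n in('side','top'):snap(n,n[0]+'2.png')
S=cv2.imread('pics/s2.png');T=cv2.imread('pics/t2.png')
cv2.imwrite('pics/c2.png',np.hstack([cv2.resize(S[300:420,260:420],(400,300)),cv2.resize(T[240:330,180:300],(400,300))]))
print('over pad:'); g=pw(-.07); plan(g[0],g[1],.25,90+np.degrees(YAW))
E
```

```text
t 4.53 p [0.4372 0.2875 0.2791] rot [-1.028  1.318  1.029] F [-0.1  0.5 -4.3] w 0.59
jaw 76.03 tilt [-0.0032 -0.0016] cmd [ 0.4378  0.2879  0.281  76.0598]
over pad:
travel cm [  3.1   -9.68 -25.11] turn -0.0701
```

View pics/c2.png

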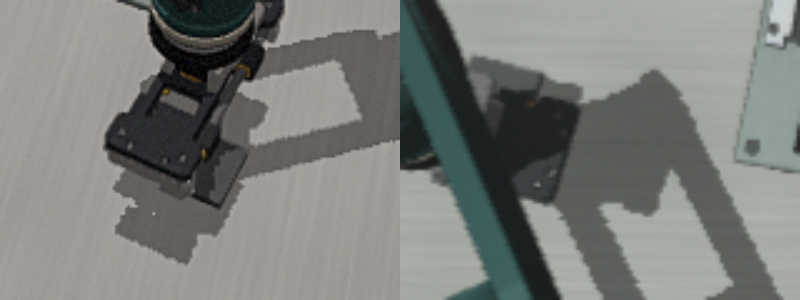

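>>> drive_tool --motion '[{"travel": [0, -2, -5], "turn": -0.01}, {"travel": [0, -4, -10], "turn": -0.03}, {"travel": [0, -6, -15], "turn": -0.05}, {"travel": [0, -8, -20], "turn": -0.06}, {"travel": [0, -9.4, -24], "turn": -0.07}, {"travel": [0, -9.68, -25.1], "turn": -0.07}, {"travel": [1.5, -9.68, -25.1], "turn": -0.07}, {"travel": [3.1, -9.68, -25.1], "turn": -0.07}, {"travel": [3.1, -9.68, -25.1], "turn": -0.07}, {"travel": [3.1, -9.68, -25.1], "turn": -0.07}]'

```text
t: 5.88
ee_pos: [0.4711, 0.0217, 0.2498]
tool_rot: [-1.081, 1.286, 1.082]
ft_force: [-0.5, -0.1, -4.7]
width: 0.588
```

```bash
python3 - <<'E'
from h import *
mv([3.1,-9.68,-25.1],-.07); chk()
for n in('side','top'):snap(n,n[0]+'3.png')
S=cv2.imread('pics/s3.png');T=cv2.imread('pics/t3.png')
cv2.imwrite('pics/c3.png',np.hstack([cv2.resize(S[170:320,240:440],(400,300)),cv2.resize(T[180:330,220:420],(400,300))]))
E
```

```text
t 5.88 p [0.4711 0.0217 0.2498] rot [-1.081  1.286  1.082] F [-0.5 -0.1 -4.7] w 0.588
jaw 80.13 tilt [-0.0006  0.0003] cmd [4.71300e-01 2.10000e-02 2.50000e-01 8.00705e+01]
```

View pics/c3.png

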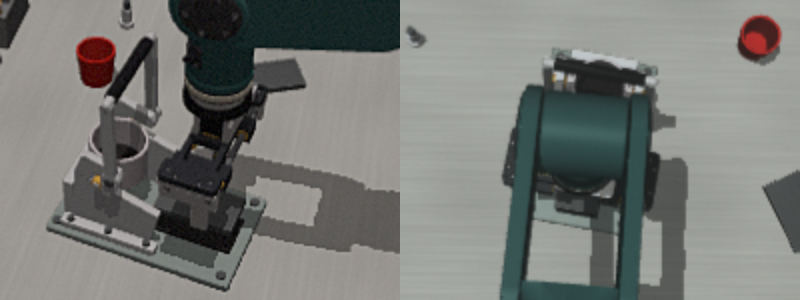

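>>> drive_tool --motion '[{"travel": [1.2, 0, 0], "turn": 0}, {"travel": [2.2, 0, 0], "turn": 0}, {"travel": [2.8, 0, 0], "turn": 0}, {"travel": [3.1, 0, 0], "turn": 0}, {"travel": [3.25, 0, 0], "turn": 0}, {"travel": [3.25, 0, 0], "turn": 0}, {"travel": [3.25, 0, 0], "turn": 0}]'

```text
t: 6.85
ee_pos: [0.4713, 0.0209, 0.218]
tool_rot: [-1.08, 1.286, 1.08]
ft_force: [-0.0, -0.1, -4.0]
width: 0.592
```

```bash
python3 - <<'E'
from h import *
mv([3.25,0,0],0); chk()
S=snap('side','s4.png')
cv2.imwrite('pics/c4.png',cv2.resize(S[200:320,250:410],(800,600)))
E
```

```text
t 6.85 p [0.4713 0.0209 0.218 ] rot [-1.08   1.286  1.08 ] F [-0.  -0.1 -4. ] w 0.592
jaw 80.04 tilt [0.0007 0.    ] cmd [4.71300e-01 2.10000e-02 2.17500e-01 8.00705e+01]
```

View pics/c4.png

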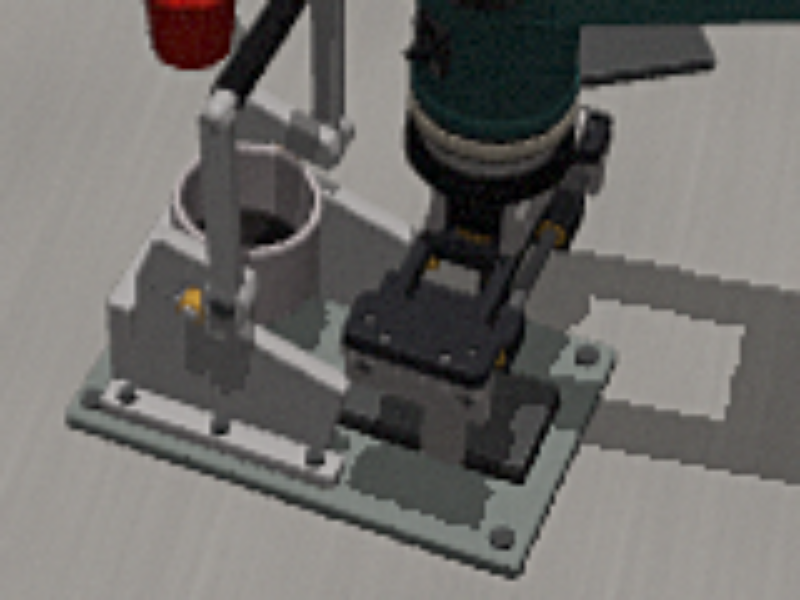

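>>> drive_tool --motion '[{"travel": [0.06, 0, 0], "turn": 0}, {"travel": [0.12, 0, 0], "turn": 0}, {"travel": [0.12, 0, 0], "turn": 0}]'

```text
t: 7.28
ee_pos: [0.4713, 0.0209, 0.2172]
tool_rot: [-1.08, 1.286, 1.08]
ft_force: [-2.0, -0.3, 3.1]
width: 0.592
```

Contact made. Release and rise.

>>> drive_tool --motion '[{"travel": [0, 0, 0], "turn": 0}, {"travel": [0, 0, 0], "turn": 0}, {"travel": [0, 0, 0], "turn": 0}, {"travel": [-1, 0, 0], "turn": 0}, {"travel": [-4, 0, 0], "turn": 0}, {"travel": [-7, 0, 0], "turn": 0}, {"travel": [-7, 0, 0], "turn": 0}]' --claw 9.4

```text
t: 8.15
ee_pos: [0.4721, 0.0209, 0.2898]
tool_rot: [-1.084, 1.281, 1.075]
ft_force: [-0.3, 0.1, -0.9]
width: 0.998
```

```bash
python3 - <<'E'
from h import *
mv([.12,0,0],0);mv([-7,0,0],0); chk()
c,s=np.cos(.4365),np.sin(.4365)
g=np.array([.4423,-.2769])-.01*np.array([c,s]); plan(g[0],g[1],.28,90+np.degrees(.4365))
E
```

```text
t 8.15 p [0.4721 0.0209 0.2898] rot [-1.084  1.281  1.075] F [-0.3  0.1 -0.9] w 0.998
jaw 80.05 tilt [ 0.0072 -0.0004] cmd [4.71300e-01 2.10000e-02 2.86300e-01 8.00705e+01]
travel cm [  0.63  -1.46 -30.42] turn -0.6098
```

>>> drive_tool --motion '[{"travel": [0, -0.5, -5], "turn": -0.1}, {"travel": [0, -0.8, -10.5], "turn": -0.2}, {"travel": [0, -1, -16], "turn": -0.33}, {"travel": [0, -1.2, -21.5], "turn": -0.45}, {"travel": [0.3, -1.4, -27], "turn": -0.56}, {"travel": [0.63, -1.46, -30], "turn": -0.6}, {"travel": [0.63, -1.46, -30.42], "turn": -0.61}, {"travel": [0.63, -1.46, -30.42], "turn": -0.61}]'

```text
t: 9.15
ee_pos: [0.4536, -0.2501, 0.2783]
tool_rot: [-1.502, 1.03, 1.504]
ft_force: [0.7, 0.4, -0.4]
width: 1.003
```

```bash
python3 - <<'E'
from h import *
mv([.63,-1.46,-30.42],-.61); chk()
for n in('side','top'):snap(n,n[0]+'5.png')
m=near('side','plate_a',proj('side',[.481,.019,.026]));print(m.sum()); 
print(fitbox({'side':m},PAD,.016,.01))
m=near('top','plate_a',proj('top',[.481,.019,.026]));print(m.sum()); 
if m.any(): print(fitbox({'top':m},PAD,.016,.01))
m=near('side','plate_a',proj('side',[.442,-.277,.01])); print('B',m.sum(),fitbox({'side':m},[.442,-.277],0,.01))
S=cv2.imread('pics/s5.png');T=cv2.imread('pics/t5.png')
cv2.imwrite('pics/c5.png',np.hstack([cv2.resize(S[150:300,260:460],(400,300)),cv2.resize(T[200:320,260:420],(400,300))]))
E
```

```text
t 9.15 p [ 0.4536 -0.2501  0.2783] rot [-1.502  1.03   1.504] F [ 0.7  0.4 -0.4] w 1.003
jaw 112.71 tilt [-0.0194 -0.0267] cmd [  0.4332  -0.2812   0.28   115.021 ]
818
(array([ 0.48106721,  0.01920973, -0.14589807]), {'side': np.float64(0.942)})
784
(array([ 0.48209912,  0.01799196, -0.17204087]), {'top': np.float64(0.963)})
B 532 (array([ 0.44011385, -0.27621585,  0.42632522]), {'side': np.float64(0.878)})
```

View pics/c5.png

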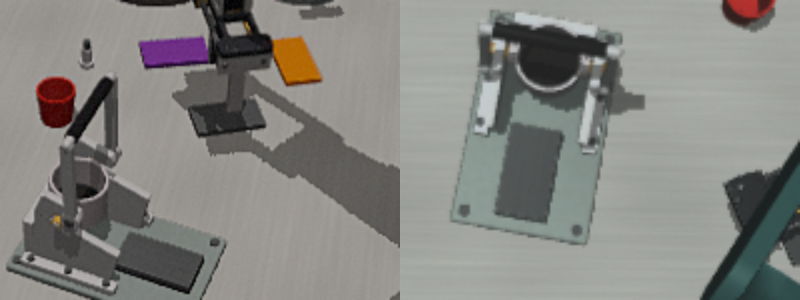

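Plate A covers the pad squarely, within about 1 mm in both views. Now plate B.

>>> drive_tool --motion '[{"travel": [0, 0, 0], "turn": 0}, {"travel": [0, 0, 0], "turn": 0}, {"travel": [2, 0, 0], "turn": 0}, {"travel": [4, 0, 0], "turn": 0}, {"travel": [6, 0, 0], "turn": 0}, {"travel": [6.5, 0, 0], "turn": 0}, {"travel": [6.5, 0, 0], "turn": 0}]'

```text
t: 10.28
ee_pos: [0.452, -0.2535, 0.2141]
tool_rot: [-1.501, 1.033, 1.501]
ft_force: [-0.2, 0.5, -0.2]
width: 1.002
```

```bash
python3 - <<'E'
from h import *
mv([6.5,0,0],0); chk()
S=snap('side','s6.png'); T=snap('top','t6.png')
cv2.imwrite('pics/c6.png',np.hstack([cv2.resize(S[150:240,320:440],(400,300)),cv2.resize(T[230:350,360:520],(400,300))]))
E
```

```text
t 10.28 p [ 0.452  -0.2535  0.2141] rot [-1.501  1.033  1.501] F [-0.2  0.5 -0.2] w 1.002
jaw 112.55 tilt [-0.0186 -0.0279] cmd [  0.4332  -0.2812   0.215  115.021 ]
```

View pics/c6.png

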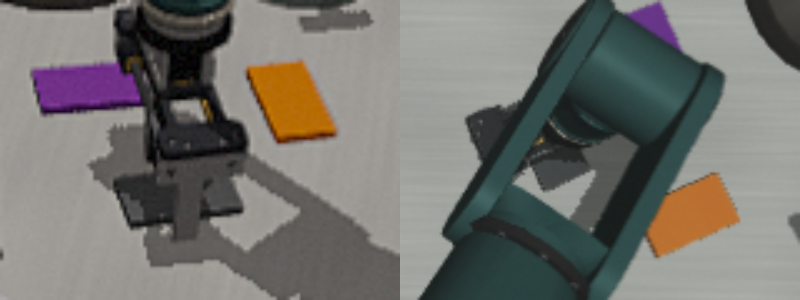

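```bash
python3 - <<'E'
from h import *
s=chk(); print(np.round(s['q'],3))
E
```

```text
t 10.38 p [ 0.4524 -0.2536  0.215 ] rot [-1.503  1.032  1.499] F [-0.6 -0.1 -0.1] w 1.0
jaw 112.55 tilt [-0.017 -0.029] cmd [  0.4332  -0.2812   0.215  115.021 ]
[-0.611  0.137  1.706 -0.035  1.297 -2.565]
```

Joint 6 hit its range (-2.565), so the pose was clipped and left a tilt of about 2°. I'll rise and use the equivalent half-turned grasp instead.

>>> drive_tool --motion '[{"travel": [-3, 0, 0], "turn": 0.05}, {"travel": [-6.5, 0, 0], "turn": 0.2}, {"travel": [-6.5, 0, 0], "turn": 0.38}, {"travel": [-6.5, 0, 0], "turn": 0.56}, {"travel": [-6.5, 0, 0], "turn": 0.74}, {"travel": [-6.5, 0, 0], "turn": 0.92}, {"travel": [-6.5, 0, 0], "turn": 1.1}, {"travel": [-6.5, 0, 0], "turn": 1.28}, {"travel": [-6.5, 0, 0], "turn": 1.46}, {"travel": [-6.5, 0, 0], "turn": 1.5}]'

```text
t: 11.62
ee_pos: [0.4534, -0.2517, 0.2802]
tool_rot: [-0.383, 1.563, 0.344]
ft_force: [0.7, -0.8, 0.1]
width: 1.001
```

```bash
python3 - <<'E'
from h import *
s=chk(); print(np.round(s['q'],3))
E
```

```text
t 11.62 p [ 0.4534 -0.2517  0.2802] rot [-0.383  1.563  0.344] F [ 0.7 -0.8  0.1] w 1.001
jaw 26.46 tilt [-0.0166 -0.0293] cmd [  0.4332  -0.2812   0.215  115.021 ]
[-0.606  0.077  1.633 -0.034  1.429 -1.064]
```

>>> drive_tool --motion '[{"travel": [0, 0, 0], "turn": 0.18}, {"travel": [0, 0, 0], "turn": 0.36}, {"travel": [0, 0, 0], "turn": 0.54}, {"travel": [0, 0, 0], "turn": 0.72}, {"travel": [0, 0, 0], "turn": 0.9}, {"travel": [0, 0, 0], "turn": 1.08}, {"travel": [0, 0, 0], "turn": 1.26}, {"travel": [0, 0, 0], "turn": 1.44}, {"travel": [0, 0, 0], "turn": 1.62}, {"travel": [0, 0, 0], "turn": 1.8}]'

```text
t: 12.88
ee_pos: [0.4534, -0.2516, 0.2802]
tool_rot: [1.01, 1.303, -1.066]
ft_force: [0.1, -1.1, -0.5]
width: 1.001
```

>>> drive_tool --motion '[{"travel": [0, 0, 0], "turn": 0.18}, {"travel": [0, 0, 0], "turn": 0.36}, {"travel": [0, 0, 0], "turn": 0.54}, {"travel": [0, 0, 0], "turn": 0.72}, {"travel": [0, 0, 0], "turn": 0.9}, {"travel": [0, 0, 0], "turn": 1.08}, {"travel": [0, 0, 0], "turn": 1.26}, {"travel": [0, 0, 0], "turn": 1.44}, {"travel": [0, 0, 0], "turn": 1.62}, {"travel": [0, 0, 0], "turn": 1.75}]'

```text
t: 14.12
ee_pos: [0.4534, -0.2517, 0.2802]
tool_rot: [2.162, 0.024, -2.2]
ft_force: [0.4, -1.1, -0.6]
width: 0.999
```

```bash
python3 - <<'E'
from h import *
s=chk(); print(np.round(s['q'],3))
E
```

```text
t 14.12 p [ 0.4534 -0.2517  0.2802] rot [ 2.162  0.024 -2.2  ] F [ 0.4 -1.1 -0.6] w 0.999
jaw -177.08 tilt [-0.0167 -0.0293] cmd [  0.4332  -0.2812   0.215  115.021 ]
[-0.606  0.077  1.632 -0.034  1.429  2.489]
```

>>> drive_tool --motion '[{"travel": [0, 0, 0], "turn": 0.1}, {"travel": [0, 0, 0], "turn": 0.185}, {"travel": [0, 0, 0], "turn": 0.185}, {"travel": [0, 0, 0], "turn": 0.185}]'

```text
t: 14.62
ee_pos: [0.4352, -0.2743, 0.2799]
tool_rot: [-2.177, 0.111, 2.176]
ft_force: [0.6, -0.7, 0.5]
width: 1.001
```

```bash
python3 - <<'E'
from h import *
s=chk(); print(np.round(s['q'],3))
E
```

```text
t 14.62 p [ 0.4352 -0.2743  0.2799] rot [-2.177  0.111  2.176] F [ 0.6 -0.7  0.5] w 1.001
jaw 174.6 tilt [ 0.0001 -0.0073] cmd [  0.4332  -0.2812   0.215  115.021 ]
[-0.671  0.066  1.644 -0.006  1.426  2.566]
```

>>> drive_tool --motion '[{"travel": [0, 0, 0], "turn": 0.022}, {"travel": [0, 0, 0], "turn": 0.022}, {"travel": [0, 0, 0], "turn": 0.022}]'

```text
t: 15.0
ee_pos: [0.4311, -0.2791, 0.2792]
tool_rot: [-2.169, 0.121, 2.163]
ft_force: [0.3, -0.5, 0.2]
width: 1.001
```

```bash
python3 - <<'E'
from h import *
s=chk(); print(np.round(s['q'],3))
E
```

```text
t 15.0 p [ 0.4311 -0.2791  0.2792] rot [-2.169  0.121  2.163] F [ 0.3 -0.5  0.2] w 1.001
jaw 173.75 tilt [ 0.0026 -0.0022] cmd [  0.4332  -0.2812   0.215  115.021 ]
[-0.685  0.065  1.647 -0.     1.426  2.566]
```

```bash
python3 - <<'E'
from h import *
s=chk(); R=Ro.from_rotvec(s['tool_rot']).as_matrix(); a=np.degrees(np.arctan2(R[1,2],R[0,2]))
q=[*s['ee_pos'],a]; json.dump([float(v) for v in q],open('cmd.json','w'))
c,s=np.cos(.4365),np.sin(.4365)
g=np.array([.4418,-.2768])-.01*np.array([c,s]); plan(g[0],g[1],.28,90+np.degrees(.4365)); print(295.01-a)
E
```

```text
t 15.0 p [ 0.4311 -0.2791  0.2792] rot [-2.169  0.121  2.163] F [ 0.3 -0.5  0.2] w 1.001
jaw 173.75 tilt [ 0.0026 -0.0022] cmd [  0.4332  -0.2812   0.215  115.021 ]
travel cm [-0.08  0.17 -0.19] turn 1.0252
121.2592972725032
```

>>> drive_tool --motion '[{"travel": [0, 0.17, -0.19], "turn": -0.18}, {"travel": [0, 0.17, -0.19], "turn": -0.36}, {"travel": [0, 0.17, -0.19], "turn": -0.54}, {"travel": [0, 0.17, -0.19], "turn": -0.72}, {"travel": [0, 0.17, -0.19], "turn": -0.9}, {"travel": [0, 0.17, -0.19], "turn": -1.08}, {"travel": [0, 0.17, -0.19], "turn": -1.26}, {"travel": [0, 0.17, -0.19], "turn": -1.44}, {"travel": [0, 0.17, -0.19], "turn": -1.62}, {"travel": [0, 0.17, -0.19], "turn": -1.8}]'

```text
t: 16.25
ee_pos: [0.4328, -0.281, 0.2792]
tool_rot: [1.115, 1.263, -1.115]
ft_force: [-0.4, 0.6, -0.1]
width: 0.998
```

>>> drive_tool --motion '[{"travel": [2, 0, 0], "turn": -0.15}, {"travel": [4, 0, 0], "turn": -0.3}, {"travel": [6, 0, 0], "turn": -0.316}, {"travel": [6.5, 0, 0], "turn": -0.316}, {"travel": [6.5, 0, 0], "turn": -0.316}, {"travel": [6.5, 0, 0], "turn": -0.316}]'

```text
t: 17.0
ee_pos: [0.4332, -0.2815, 0.2153]
tool_rot: [0.881, 1.379, -0.882]
ft_force: [-0.0, -0.3, 1.5]
width: 0.998
```

```bash
python3 - <<'E'
from h import *
mv([0,.17,-.19],-1.8); mv([6.5,0,0],-.316); chk()
c,s=np.cos(.4365),np.sin(.4365)
g=np.array([.4418,-.2768])-.01*np.array([c,s]); plan(g[0],g[1],.2015,90+np.degrees(.4365)); print(g)
S=snap('side','s7.png');T=snap('top','t7.png')
cv2.imwrite('pics/c7.png',np.hstack([cv2.resize(S[150:240,320:440],(400,300)),cv2.resize(T[230:350,360:520],(400,300))]))
E
```

```text
t 17.0 p [ 0.4332 -0.2815  0.2153] rot [ 0.881  1.379 -0.882] F [-0.  -0.3  1.5] w 0.998
jaw -65.03 tilt [ 0.0042 -0.0036] cmd [ 4.328000e-01 -2.810000e-01  2.142000e-01  2.949886e+02]
travel cm [ 1.27 -0.01  0.  ] turn -0.0004
[ 0.43273763 -0.2810277 ]
```

View pics/c7.png

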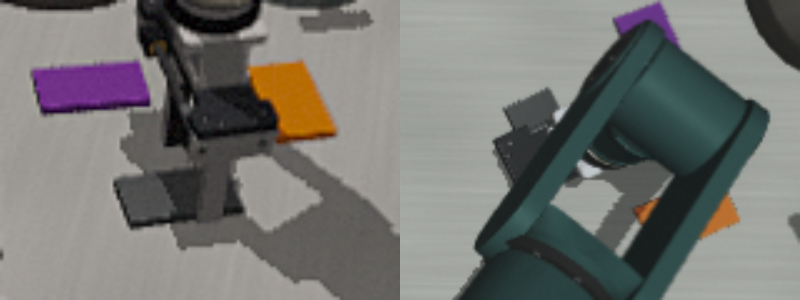

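>>> drive_tool --motion '[{"travel": [0.8, 0, 0], "turn": 0}, {"travel": [1.35, 0, 0], "turn": 0}, {"travel": [1.35, 0, 0], "turn": 0}, {"travel": [1.35, 0, 0], "turn": 0}]'

```text
t: 17.6
ee_pos: [0.4328, -0.2813, 0.2005]
tool_rot: [0.882, 1.381, -0.883]
ft_force: [0.2, -0.5, -0.2]
width: 1.0
```

>>> drive_tool --motion '[{"travel": [0, 0, 0], "turn": 0}, {"travel": [0, 0, 0], "turn": 0}, {"travel": [0, 0, 0], "turn": 0}, {"travel": [0, 0, 0], "turn": 0}, {"travel": [0, 0, 0], "turn": 0}, {"travel": [0, 0, 0], "turn": 0}]' --claw 4 --squeeze 35

```text
t: 18.35
ee_pos: [0.4328, -0.2811, 0.2007]
tool_rot: [0.882, 1.382, -0.882]
ft_force: [-0.2, 2.3, 2.1]
width: 0.597
```

>>> drive_tool --motion '[{"travel": [-2, 0, 0], "turn": 0}, {"travel": [-5, 0, 0], "turn": 0}, {"travel": [-8, 0, 0], "turn": 0}, {"travel": [-8, 0, 0], "turn": 0}, {"travel": [-8, 0, 0], "turn": 0}]'

```text
t: 18.98
ee_pos: [0.4322, -0.2808, 0.2787]
tool_rot: [0.882, 1.384, -0.883]
ft_force: [1.2, -0.1, -4.5]
width: 0.589
```

```bash
python3 - <<'E'
from h import *
mv([1.35,0,0],0);mv([-8,0,0],0); chk()
g=pw(-.07); plan(g[0],g[1],.265,90+np.degrees(YAW))
E
```

```text
t 18.98 p [ 0.4322 -0.2808  0.2787] rot [ 0.882  1.384 -0.883] F [ 1.2 -0.1 -4.5] w 0.589
jaw -65.03 tilt [ 0.0002 -0.0006] cmd [ 4.328000e-01 -2.810000e-01  2.807000e-01  2.949886e+02]
travel cm [  1.57  16.24 -25.74] turn 0.6093
```

>>> drive_tool --motion '[{"travel": [0, 2.7, -4.3], "turn": 0.08}, {"travel": [0, 5.4, -8.6], "turn": 0.2}, {"travel": [0, 8.1, -12.9], "turn": 0.33}, {"travel": [0, 10.8, -17.2], "turn": 0.45}, {"travel": [0, 13.5, -21.5], "turn": 0.55}, {"travel": [0, 15.5, -24.6], "turn": 0.6}, {"travel": [0, 16.24, -25.74], "turn": 0.609}, {"travel": [1.5, 16.24, -25.74], "turn": 0.609}, {"travel": [1.57, 16.24, -25.74], "turn": 0.609}, {"travel": [1.57, 16.24, -25.74], "turn": 0.609}]'

```text
t: 20.23
ee_pos: [0.471, 0.0199, 0.2632]
tool_rot: [1.335, 1.119, -1.337]
ft_force: [0.8, 0.1, -4.4]
width: 0.589
```

```bash
python3 - <<'E'
from h import *
mv([1.57,16.24,-25.74],.609); chk()
S=snap('side','s8.png')
cv2.imwrite('pics/c8.png',cv2.resize(S[200:320,250:410],(800,600)))
E
```

```text
t 20.23 p [0.471  0.0199 0.2632] rot [ 1.335  1.119 -1.337] F [ 0.8  0.1 -4.4] w 0.589
jaw -100.0 tilt [ 0.0004 -0.0025] cmd [4.712000e-01 2.090000e-02 2.650000e-01 2.600954e+02]
```

View pics/c8.png

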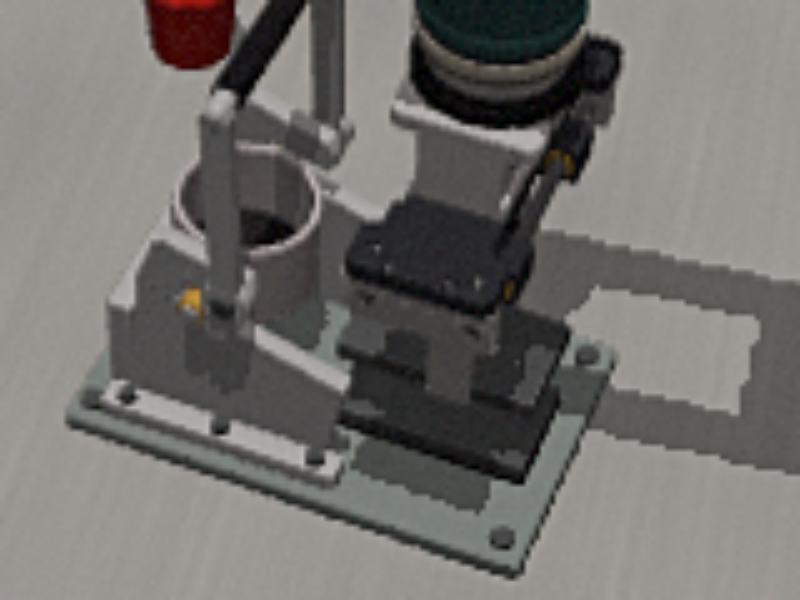

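>>> drive_tool --motion '[{"travel": [1.4, 0, 0], "turn": 0}, {"travel": [2.6, 0, 0], "turn": 0}, {"travel": [3.3, 0, 0], "turn": 0}, {"travel": [3.7, 0, 0], "turn": 0}, {"travel": [3.75, 0, 0], "turn": 0}, {"travel": [3.75, 0, 0], "turn": 0}]'

```text
t: 21.02
ee_pos: [0.4715, 0.0207, 0.2271]
tool_rot: [1.336, 1.118, -1.334]
ft_force: [-0.2, -0.3, -3.5]
width: 0.593
```

>>> drive_tool --motion '[{"travel": [0.05, 0, 0], "turn": 0}, {"travel": [0.1, 0, 0], "turn": 0}, {"travel": [0.1, 0, 0], "turn": 0}]'

```text
t: 21.4
ee_pos: [0.4716, 0.0207, 0.2267]
tool_rot: [1.336, 1.118, -1.334]
ft_force: [-1.9, 0.3, 0.7]
width: 0.586
```

>>> drive_tool --motion '[{"travel": [0.03, 0, 0], "turn": 0}, {"travel": [0.03, 0, 0], "turn": 0}, {"travel": [0.03, 0, 0], "turn": 0}, {"travel": [0.03, 0, 0], "turn": 0}, {"travel": [-1, 0, 0], "turn": 0}, {"travel": [-4, 0, 0], "turn": 0}, {"travel": [-8, 0, 0], "turn": 0}, {"travel": [-13, 0, 0], "turn": 0}, {"travel": [-13, 0, 0], "turn": 0}]' --claw 9.4

```text
t: 22.52
ee_pos: [0.472, 0.0209, 0.3619]
tool_rot: [1.341, 1.11, -1.326]
ft_force: [0.3, 0.2, 0.7]
width: 1.0
```

```bash
python3 - <<'E'
from h import *
mv([3.75,0,0],0);mv([.1,0,0],0);mv([-13,0,0],0); s=chk();print(s['q'].round(2) if hasattr(s['q'],'round') else s['q'])
S=snap('side','s9.png');T=snap('top','t9.png')
cv2.imwrite('pics/c9.png',np.hstack([cv2.resize(S[200:320,250:410],(400,300)),cv2.resize(T[180:330,220:420],(400,300))]))
E
```

```text
t 22.52 p [0.472  0.0209 0.3619] rot [ 1.341  1.11  -1.326] F [0.3 0.2 0.7] w 1.0
jaw -99.92 tilt [ 0.0141 -0.0032] cmd [4.712000e-01 2.090000e-02 3.565000e-01 2.600954e+02]
[-0.08 -0.08  1.62 -0.    1.58  1.67]
```

View pics/c9.png

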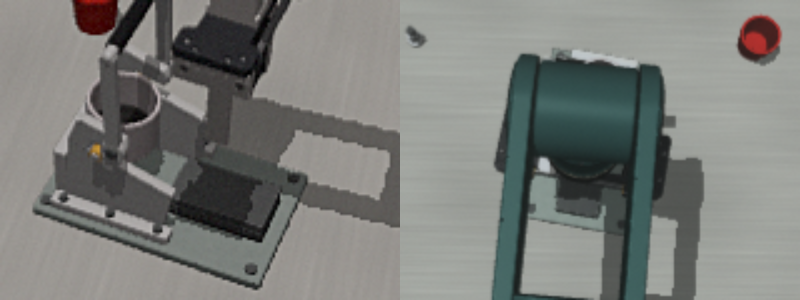

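The pile looks square in both views (side crop around (225,205)). Next I close the fingers and go to the front of the lever bar.

>>> drive_tool --motion '[{"travel": [-3, 0, 0], "turn": 0}, {"travel": [-6.7, 0, 0], "turn": 0}, {"travel": [-6.7, 3, 0], "turn": 0}, {"travel": [-6.7, 6, 0], "turn": 0}, {"travel": [-6.7, 6, 0], "turn": 0}, {"travel": [-6.7, 6, 0], "turn": 0}, {"travel": [-6.7, 6, 0], "turn": 0}]' --claw 0

```text
t: 23.5
ee_pos: [0.5292, 0.011, 0.4228]
tool_rot: [1.335, 1.119, -1.335]
ft_force: [-0.2, 0.9, 0.2]
width: 0.291
```

```bash
python3 - <<'E'
from h import *
mv([-6.7,6,0],0); s=chk()
print('press frame tool', pw(-.01), 'bar0',pw(.03), atz('top',(316.4,218.6),.24))
S=snap('side','s10.png');snap('top','t10.png')
m=near('side','plate_a',proj('side',[.481,.019,.03]));print(m.sum(),fitbox({'side':m},PAD,.016,.02))
cv2.imwrite('pics/c10.png',cv2.resize(S[150:330,230:470],(800,600)))
E
```

```text
t 23.5 p [0.5292 0.011  0.4228] rot [ 1.335  1.119 -1.335] F [-0.2  0.9  0.2] w 0.291
jaw -99.91 tilt [ 0.0016 -0.0022] cmd [5.304000e-01 1.060000e-02 4.235000e-01 2.600954e+02]
press frame tool [0.53035192 0.01058323] bar0 [0.56975345 0.00368982] [0.56649475 0.00933698 0.24      ]
808 (array([ 0.4809669 ,  0.01592731, -0.11352671]), {'side': np.float64(0.848)})
```

View pics/c10.png

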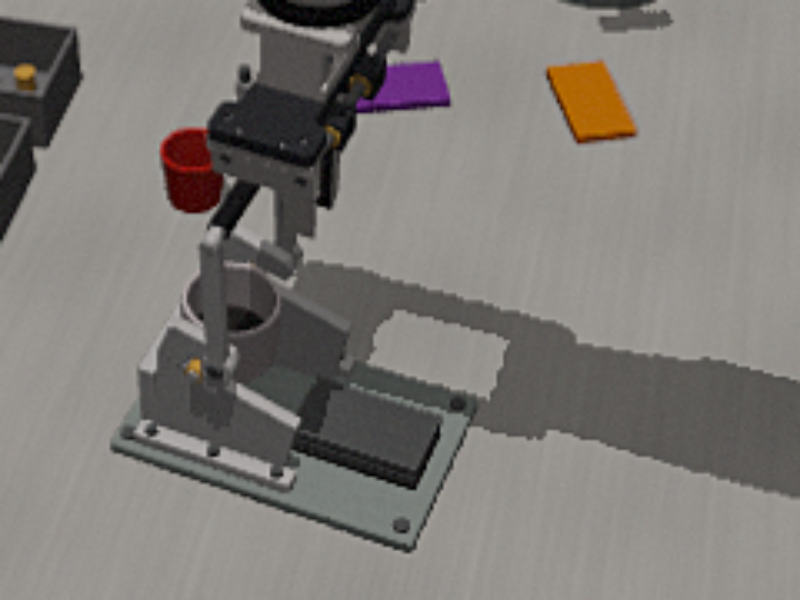

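>>> drive_tool --motion '[{"travel": [0, 1.2, 0], "turn": 0}, {"travel": [0, 2.4, 0], "turn": 0}, {"travel": [0, 3.6, 0], "turn": 0}, {"travel": [0.2, 4.8, 0], "turn": 0}, {"travel": [0.5, 6, 0], "turn": 0}, {"travel": [0.9, 7.1, 0], "turn": 0}, {"travel": [1.4, 8.2, 0], "turn": 0}, {"travel": [2.0, 9.2, 0], "turn": 0}, {"travel": [2.8, 10.1, 0], "turn": 0}, {"travel": [3.6, 11, 0], "turn": 0}]'

```text
t: 24.9
ee_pos: [0.6389, -0.0084, 0.3867]
tool_rot: [1.335, 1.119, -1.335]
ft_force: [-2.2, -0.2, 0.6]
width: 0.002
```

```bash
python3 - <<'E'
from h import *
mv([3.6,11,0],0); s=chk()
S=snap('side','s11.png')
cv2.imwrite('pics/c11.png',cv2.resize(S[150:330,230:470],(800,600)))
E
```

```text
t 24.9 p [ 0.6389 -0.0084  0.3867] rot [ 1.335  1.119 -1.335] F [-2.2 -0.2  0.6] w 0.002
jaw -99.92 tilt [ 0.0022 -0.0023] cmd [ 6.387000e-01 -8.300000e-03  3.875000e-01  2.600954e+02]
```

View pics/c11.png

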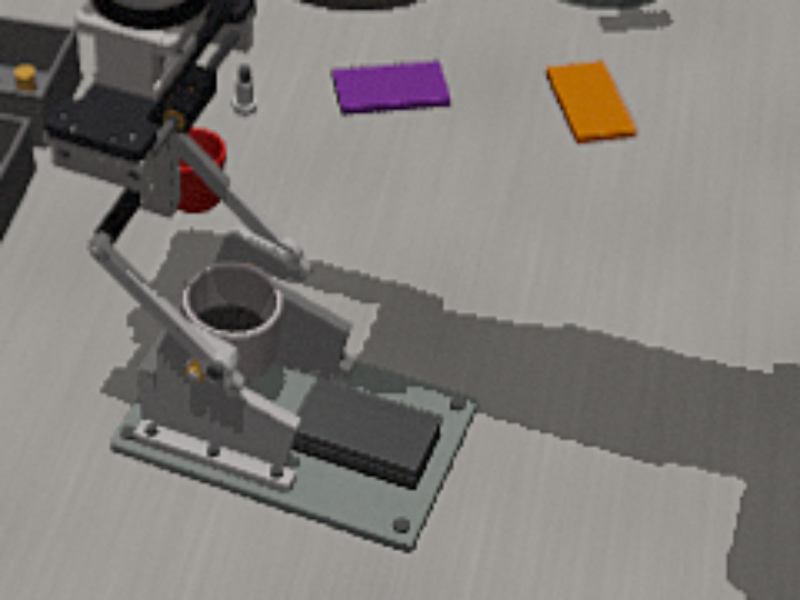

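>>> drive_tool --motion '[{"travel": [-1.8, 0, 0], "turn": 0}, {"travel": [-3.7, 0, 0], "turn": 0}, {"travel": [-3.7, 1.3, 0], "turn": 0}, {"travel": [-3.4, 2.6, 0], "turn": 0}, {"travel": [-2, 2.8, 0], "turn": 0}, {"travel": [-0.6, 3.3, 0], "turn": 0}, {"travel": [0.6, 3.7, 0], "turn": 0}, {"travel": [2, 4.1, 0], "turn": 0}, {"travel": [3.3, 4.5, 0], "turn": 0}, {"travel": [4.5, 4.7, 0], "turn": 0}]'

```text
t: 26.2
ee_pos: [0.6903, -0.0177, 0.3499]
tool_rot: [1.352, 1.09, -1.308]
ft_force: [23.9, -3.5, 7.6]
width: 0.007
```

```bash
python3 - <<'E'
from h import *
mv([4.5,4.7,0],0); s=chk()
S=snap('side','s12.png')
cv2.imwrite('pics/c12.png',cv2.resize(S[150:330,230:470],(800,600)))
E
```

```text
t 26.2 p [ 0.6903 -0.0177  0.3499] rot [ 1.352  1.09  -1.308] F [23.9 -3.5  7.6] w 0.007
jaw -99.97 tilt [ 0.0387 -0.0066] cmd [ 6.850000e-01 -1.640000e-02  3.425000e-01  2.600954e+02]
```

View pics/c12.png

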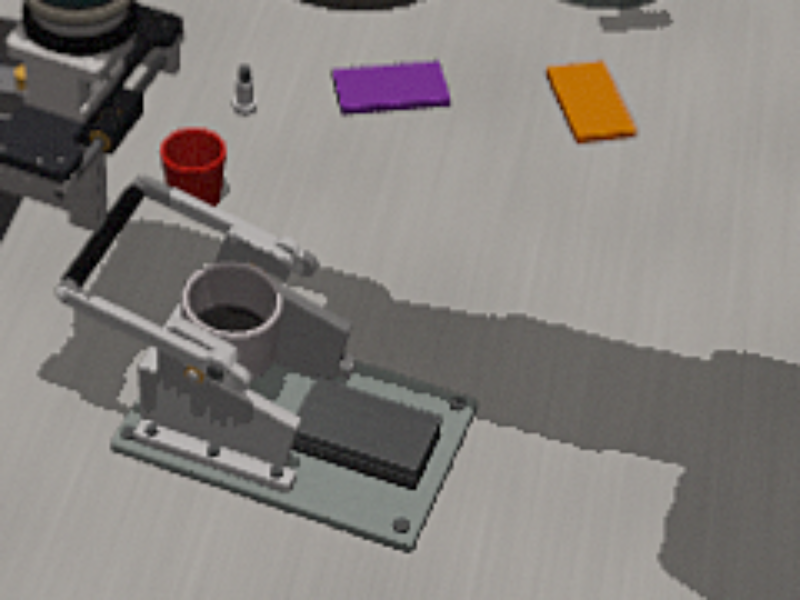

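The tip slid off behind the bar, with the lever at about 1.3 rad and 24 N sideways on the tool. I'll relieve that, rise and come down on top of the bar.

>>> drive_tool --motion '[{"travel": [-0.5, 0.8, 0], "turn": 0}, {"travel": [-2.2, 1, 0], "turn": 0}, {"travel": [-4.2, 0.8, 0], "turn": 0}, {"travel": [-4.2, -0.2, 0], "turn": 0}, {"travel": [-4.2, -0.4, 0], "turn": 0}, {"travel": [-4.2, -0.4, 0], "turn": 0}]'

```text
t: 27.0
ee_pos: [0.6802, -0.0155, 0.3838]
tool_rot: [1.335, 1.12, -1.336]
ft_force: [0.4, 0.9, 0.9]
width: 0.003
```

```bash
python3 - <<'E'
from h import *
mv([-4.2,-.4,0],0); s=chk()
for n in('side','top'): snap(n,n[0]+'13.png')
S=cv2.imread('pics/s13.png');T=cv2.imread('pics/t13.png')
cv2.imwrite('pics/c13.png',np.hstack([cv2.resize(S[150:300,220:420],(400,300)),cv2.resize(T[170:320,220:420],(400,300))]))
for n in('side','top'): print(n,[(np.round(d['at'],1),round(d['score'],2)) for d in imaging.mark_of('lever_bar',n)][:3])
E
```

```text
t 27.0 p [ 0.6802 -0.0155  0.3838] rot [ 1.335  1.12  -1.336] F [0.4 0.9 0.9] w 0.003
jaw -99.92 tilt [ 0.0011 -0.0022] cmd [ 6.811000e-01 -1.570000e-02  3.845000e-01  2.600954e+02]
side [(array([259.8, 224.2]), 0.57)]
top [(array([325.7, 183.6]), 0.72)]
```

View pics/c13.png

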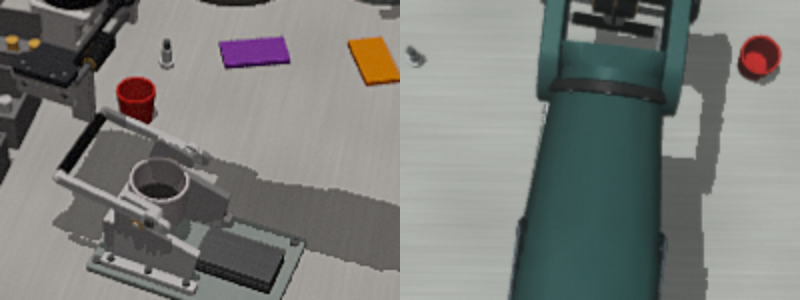

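```bash
python3 - <<'E'
from h import *
for th in np.arange(.8,1.9,.1):
    g=pw(.03+.12*np.sin(th)); z=.12+.12*np.cos(th); print(round(th,2),round(30+120*np.sin(th)),round(z*1000),proj('side',[*g,z]).round(1))
g=pw(.143);print('tip',proj('side',[*g,.1855]))
E
```

```text
0.8 116 204 [271.  205.9]
0.9 124 195 [268.1 207.8]
1.0 131 185 [265.6 210.1]
1.1 137 174 [263.6 212.6]
1.2 142 163 [262.  215.4]
1.3 146 152 [260.9 218.4]
1.4 148 140 [260.2 221.5]
1.5 150 128 [260.  224.9]
1.6 150 116 [260.2 228.3]
1.7 149 105 [260.9 231.9]
1.8 147 93 [261.9 235.5]
tip [261.0443843  208.43898637]
```

The lever is at about 1.47 rad. Press down onto the bar from above.

>>> drive_tool --motion '[{"travel": [2, 0.4, 0], "turn": 0}, {"travel": [4, 0.5, 0], "turn": 0}, {"travel": [5, 0.5, 0], "turn": 0}, {"travel": [6, 0.5, 0], "turn": 0}, {"travel": [7, 0.4, 0], "turn": 0}, {"travel": [7.8, 0.3, 0], "turn": 0}, {"travel": [8.3, 0.2, 0], "turn": 0}, {"travel": [8.3, 0.2, 0], "turn": 0}]'

```text
t: 28.2
ee_pos: [0.6835, -0.0164, 0.3066]
tool_rot: [1.339, 1.112, -1.328]
ft_force: [-0.9, -0.6, 11.5]
width: 0.004
```

```bash
python3 - <<'E'
from h import *
mv([8.3,.2,0],0); s=chk()
S=snap('side','s14.png')
cv2.imwrite('pics/c14.png',cv2.resize(S[170:290,220:380],(800,600)))
print([(np.round(d['at'],1),round(d['score'],2)) for d in imaging.mark_of('lever_bar','side')][:3])
E
```

```text
t 28.2 p [ 0.6835 -0.0164  0.3066] rot [ 1.339  1.112 -1.328] F [-0.9 -0.6 11.5] w 0.004
jaw -99.92 tilt [ 0.0109 -0.0036] cmd [ 6.830000e-01 -1.610000e-02  3.015000e-01  2.600954e+02]
[(array([259.1, 237.1]), 0.71), (array([338.1, 282. ]), 0.38)]
```

View pics/c14.png

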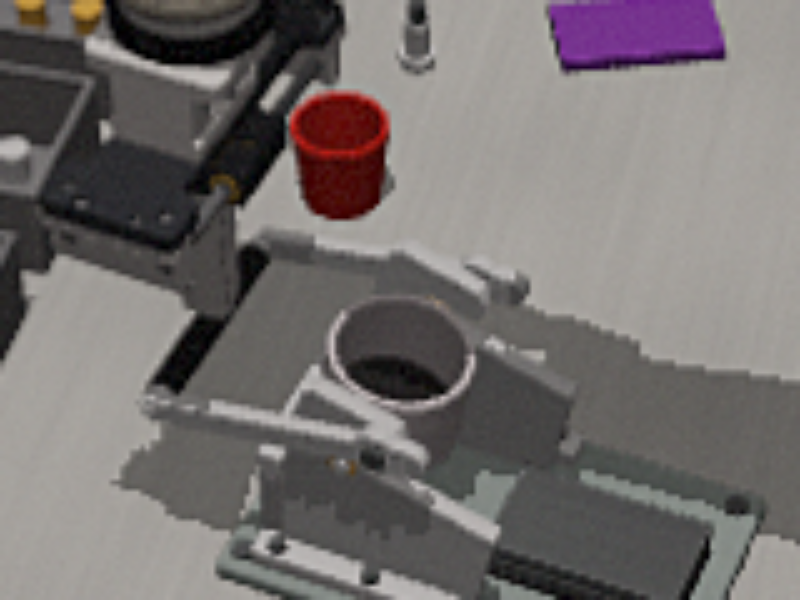

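The lever is at its stop, about 1.8 rad by the image. Rise, turn a quarter and move over the bucket.

>>> drive_tool --motion '[{"travel": [-3, 0, 0], "turn": 0}, {"travel": [-8, -0.5, 0], "turn": -0.1}, {"travel": [-12, -2, 0], "turn": -0.28}, {"travel": [-12, -4, 0], "turn": -0.46}, {"travel": [-12, -6, 0], "turn": -0.64}, {"travel": [-12, -8, 0], "turn": -0.82}, {"travel": [-12, -9.7, 0], "turn": -1.0}, {"travel": [-12, -9.7, 0], "turn": -1.18}, {"travel": [-12, -9.7, 0], "turn": -1.36}, {"travel": [-12, -9.7, 0], "turn": -1.54}]' --claw 9.4

```text
t: 29.55
ee_pos: [0.5867, 0.0009, 0.4206]
tool_rot: [0.154, 1.564, -0.157]
ft_force: [-0.3, -0.3, 0.8]
width: 0.996
```

```bash
python3 - <<'E'
from h import *
mv([-12,-9.7,0],-1.54); s=chk()
g=pw(.048); plan(g[0],g[1],.325,80.08-90); plan(g[0],g[1],.325,360+90+np.degrees(YAW)-90)
S=snap('side','s15.png')
cv2.imwrite('pics/c15.png',cv2.resize(S[170:320,220:420],(800,600)))
for n in('side',): print([(np.round(d['at'],1),round(d['score'],2)) for d in imaging.mark_of('bucket',n)][:3]); print(proj(n,[*g,.063]),'lever',[(np.round(d['at'],1),round(d['score'],2)) for d in imaging.mark_of('lever_bar',n)][:2])
E
```

```text
t 29.55 p [0.5867 0.0009 0.4206] rot [ 0.154  1.564 -0.157] F [-0.3 -0.3  0.8] w 0.996
jaw -11.33 tilt [ 0.0008 -0.002 ] cmd [5.875000e-01 6.000000e-04 4.215000e-01 3.483309e+02]
travel cm [ 9.65 -0.   -0.  ] turn -0.0305
travel cm [ 9.65 -0.   -0.  ] turn -0.0305
[(array([298.4, 255.2]), 0.95)]
[298.5249028  255.47386726] lever [(array([260.5, 234.5]), 0.9)]
```

View pics/c15.png

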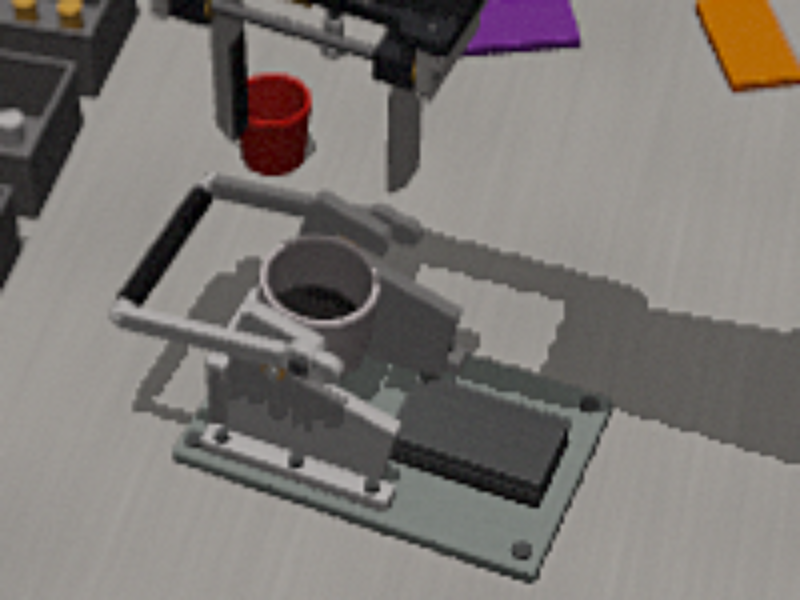

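>>> drive_tool --motion '[{"travel": [3, 0, 0], "turn": -0.03}, {"travel": [6, 0, 0], "turn": -0.03}, {"travel": [8.7, 0, 0], "turn": -0.03}, {"travel": [8.7, 0, 0], "turn": -0.03}, {"travel": [8.7, 0, 0], "turn": -0.03}]'

```text
t: 30.32
ee_pos: [0.5876, 0.0006, 0.3354]
tool_rot: [0.136, 1.562, -0.139]
ft_force: [0.6, 0.6, 0.2]
width: 0.999
```

```bash
python3 - <<'E'
from h import *
mv([8.7,0,0],-.03); s=chk()
S=snap('side','s16.png');T=snap('top','t16.png')
cv2.imwrite('pics/c16.png',np.hstack([cv2.resize(S[170:320,220:420],(400,300)),cv2.resize(T[170:320,220:420],(400,300))]))
E
```

```text
t 30.32 p [0.5876 0.0006 0.3354] rot [ 0.136  1.562 -0.139] F [0.6 0.6 0.2] w 0.999
jaw -10.04 tilt [ 0.004  -0.0024] cmd [5.875000e-01 6.000000e-04 3.345000e-01 3.500498e+02]
```

View pics/c16.png

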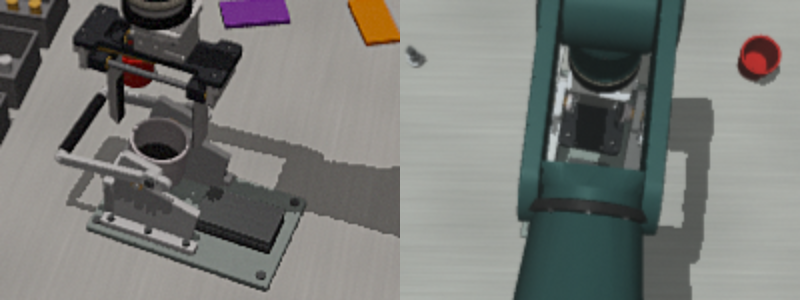

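Fingers stand fore and aft of the rim. Descend around it.

>>> drive_tool --motion '[{"travel": [1, 0, 0], "turn": 0}, {"travel": [2.2, 0, 0], "turn": 0}, {"travel": [3.4, 0, 0], "turn": 0}, {"travel": [4.6, 0, 0], "turn": 0}, {"travel": [5.3, 0, 0], "turn": 0}, {"travel": [5.3, 0, 0], "turn": 0}]'

```text
t: 31.18
ee_pos: [0.5873, 0.0004, 0.2803]
tool_rot: [0.135, 1.565, -0.138]
ft_force: [-0.3, -1.3, -0.3]
width: 0.998
```

>>> drive_tool --motion '[{"travel": [0, 0, 0], "turn": 0}, {"travel": [0, 0, 0], "turn": 0}, {"travel": [0, 0, 0], "turn": 0}, {"travel": [0, 0, 0], "turn": 0}, {"travel": [0, 0, 0], "turn": 0}]' --claw 7.7 --squeeze 4

```text
t: 31.8
ee_pos: [0.5875, 0.0004, 0.2814]
tool_rot: [0.135, 1.563, -0.138]
ft_force: [0.1, -0.2, -0.1]
width: 0.817
```

```bash
python3 - <<'E'
from h import *
mv([5.3,0,0],0); s=chk()
S=snap('side','s17.png')
cv2.imwrite('pics/c17.png',cv2.resize(S[170:320,220:420],(800,600)))
E
```

```text
t 31.8 p [5.875e-01 4.000e-04 2.814e-01] rot [ 0.135  1.563 -0.138] F [ 0.1 -0.2 -0.1] w 0.817
jaw -9.97 tilt [ 0.0028 -0.0023] cmd [5.875000e-01 6.000000e-04 2.815000e-01 3.500498e+02]
```

View pics/c17.png

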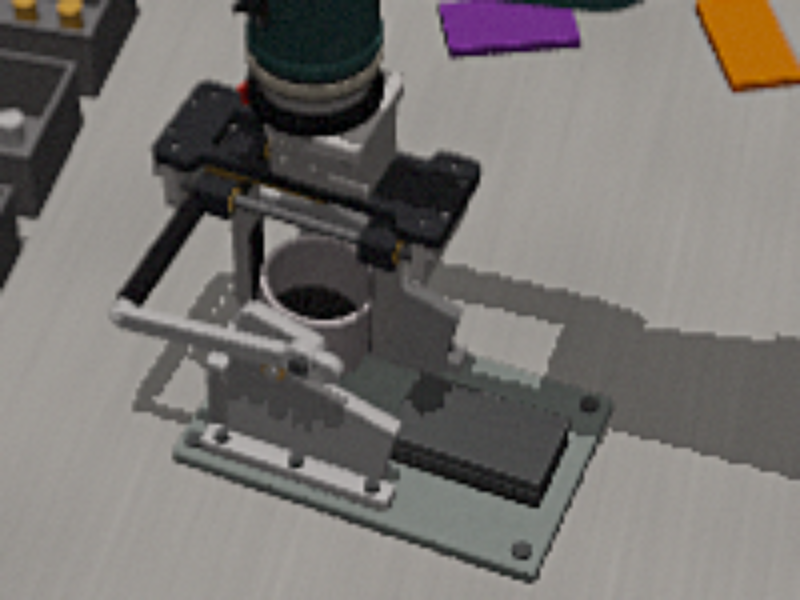

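>>> drive_tool --motion '[{"travel": [0.1, 0, -0.4], "turn": 0}, {"travel": [0.3, 0, -0.9], "turn": 0}, {"travel": [0.45, 0, -1.4], "turn": 0}, {"travel": [0.6, 0, -1.9], "turn": 0}, {"travel": [0.8, 0, -2.4], "turn": 0}, {"travel": [0.95, 0, -2.9], "turn": 0}, {"travel": [1.1, 0, -3.4], "turn": 0}, {"travel": [1.3, 0, -3.9], "turn": 0}, {"travel": [1.4, 0, -4.4], "turn": 0}, {"travel": [1.5, 0, -4.7], "turn": 0}]'

```text
t: 33.1
ee_pos: [0.5409, 0.0086, 0.2661]
tool_rot: [0.135, 1.564, -0.138]
ft_force: [0.2, -0.8, -1.0]
width: 0.821
```

```bash
python3 - <<'E'
from h import *
mv([1.5,0,-4.7],0); s=chk()
S=snap('side','s18.png')
cv2.imwrite('pics/c18.png',cv2.resize(S[170:320,220:420],(800,600)))
E
```

```text
t 33.1 p [0.5409 0.0086 0.2661] rot [ 0.135  1.564 -0.138] F [ 0.2 -0.8 -1. ] w 0.821
jaw -9.97 tilt [ 0.0026 -0.0024] cmd [5.412000e-01 8.700000e-03 2.665000e-01 3.500498e+02]
```

View pics/c18.png

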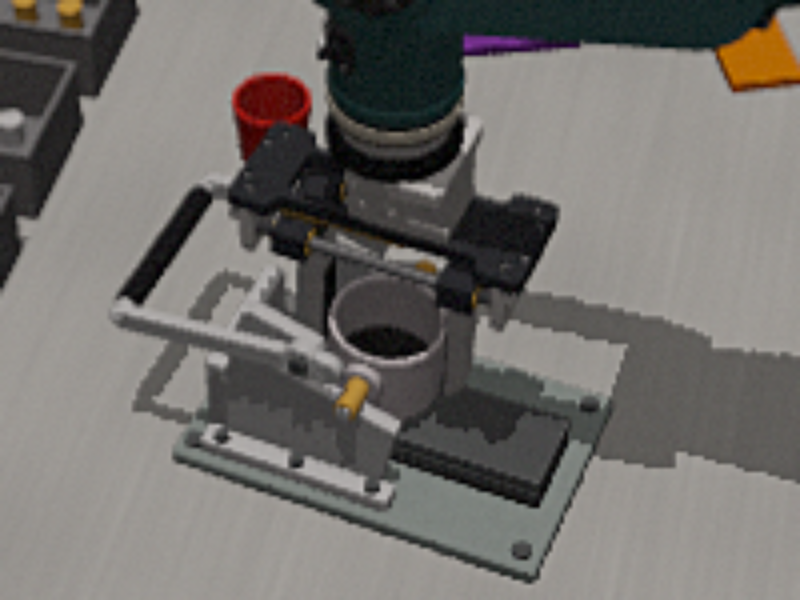

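>>> drive_tool --motion '[{"travel": [0.1, 0, -0.3], "turn": 0}, {"travel": [0.2, 0, -0.6], "turn": 0}, {"travel": [0.3, 0, -0.9], "turn": 0}, {"travel": [0.4, 0, -1.2], "turn": 0}, {"travel": [0.5, 0, -1.5], "turn": 0}, {"travel": [0.6, 0, -1.8], "turn": 0}, {"travel": [0.7, 0, -2.1], "turn": 0}, {"travel": [0.8, 0, -2.4], "turn": 0}, {"travel": [0.85, 0, -2.6], "turn": 0}, {"travel": [0.85, 0, -2.6], "turn": 0}]'

```text
t: 34.4
ee_pos: [0.5154, 0.0131, 0.2575]
tool_rot: [0.135, 1.564, -0.138]
ft_force: [0.7, 0.3, -0.1]
width: 0.82
```

```bash
python3 - <<'E'
from h import *
mv([.85,0,-2.6],0); s=chk()
S=snap('side','s19.png')
cv2.imwrite('pics/c19.png',cv2.resize(S[170:320,220:420],(800,600)))
E
```

```text
t 34.4 p [0.5154 0.0131 0.2575] rot [ 0.135  1.564 -0.138] F [ 0.7  0.3 -0.1] w 0.82
jaw -9.97 tilt [ 0.0021 -0.0023] cmd [5.156000e-01 1.320000e-02 2.580000e-01 3.500498e+02]
```

View pics/c19.png

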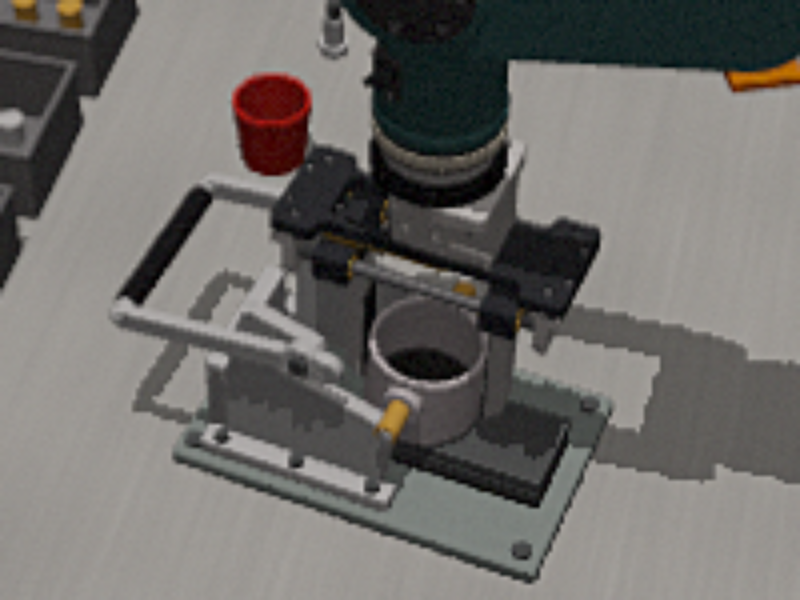

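>>> drive_tool --motion '[{"travel": [0.05, 0, -0.2], "turn": 0}, {"travel": [0.1, 0, -0.4], "turn": 0}, {"travel": [0.1, 0, -0.6], "turn": 0}, {"travel": [0.1, 0, -0.8], "turn": 0}, {"travel": [0.1, 0, -1.0], "turn": 0}, {"travel": [0.1, 0, -1.2], "turn": 0}, {"travel": [0.1, 0, -1.4], "turn": 0}, {"travel": [0.1, 0, -1.6], "turn": 0}, {"travel": [0.1, 0, -1.8], "turn": 0}, {"travel": [0.1, 0, -1.8], "turn": 0}]'

```text
t: 35.7
ee_pos: [0.4977, 0.0162, 0.2565]
tool_rot: [0.135, 1.564, -0.138]
ft_force: [0.7, 0.5, -0.6]
width: 0.823
```

```bash
python3 - <<'E'
from h import *
mv([.1,0,-1.8],0); s=chk()
S=snap('side','s20.png')
cv2.imwrite('pics/c20.png',cv2.resize(S[170:320,220:420],(800,600)))
E
```

```text
t 35.7 p [0.4977 0.0162 0.2565] rot [ 0.135  1.564 -0.138] F [ 0.7  0.5 -0.6] w 0.823
jaw -9.96 tilt [ 0.0024 -0.0023] cmd [4.979000e-01 1.630000e-02 2.570000e-01 3.500498e+02]
```

View pics/c20.png

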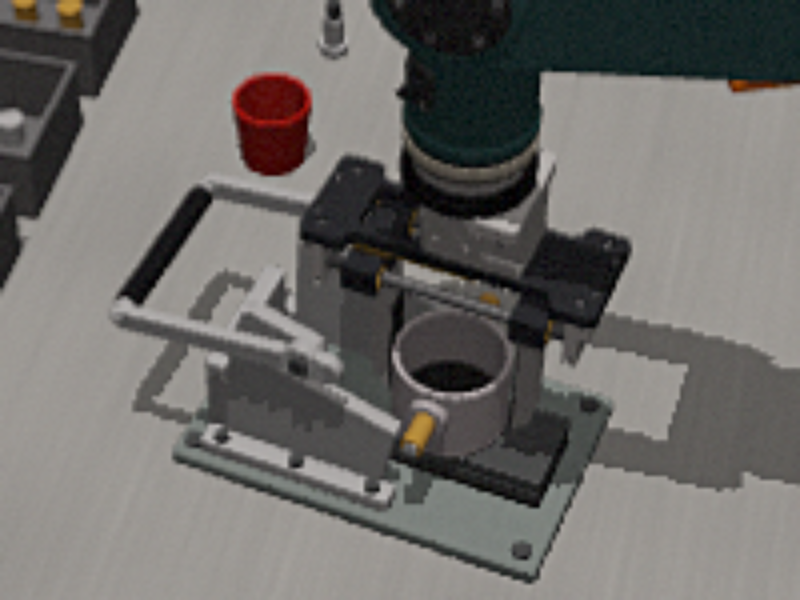

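The bucket is on the pile with the pin past the lip, at about (418,432) in the crop. I'll push 5 mm further for margin, then open and leave upward.

>>> drive_tool --motion '[{"travel": [0, 0, -0.2], "turn": 0}, {"travel": [0, 0, -0.4], "turn": 0}, {"travel": [0, 0, -0.5], "turn": 0}, {"travel": [0, 0, -0.5], "turn": 0}]'

```text
t: 36.25
ee_pos: [0.4929, 0.017, 0.2565]
tool_rot: [0.135, 1.564, -0.138]
ft_force: [1.1, -1.0, 0.8]
width: 0.822
```

>>> drive_tool --motion '[{"travel": [0, 0, 0.25], "turn": 0}, {"travel": [0, 0, 0.25], "turn": 0}, {"travel": [0, 0, 0.25], "turn": 0}, {"travel": [0, 0, 0.25], "turn": 0}, {"travel": [0, 0, 0.25], "turn": 0}, {"travel": [0, 0, 0.25], "turn": 0}]' --claw 9.2

```text
t: 37.0
ee_pos: [0.4954, 0.0166, 0.2565]
tool_rot: [0.135, 1.564, -0.138]
ft_force: [-0.9, -0.2, -0.8]
width: 0.98
```

```bash
python3 - <<'E'
from h import *
mv([0,0,-.5],0);mv([0,0,.25],0); s=chk()
S=snap('side','s21.png')
cv2.imwrite('pics/c21.png',cv2.resize(S[170:320,220:420],(800,600)))
g=pw(-.045)
print([(np.round(d['at'],1),round(d['score'],2)) for d in imaging.mark_of('bucket','side')][:2],proj('side',[*g,.036]))
E
```

```text
t 37.0 p [0.4954 0.0166 0.2565] rot [ 0.135  1.564 -0.138] F [-0.9 -0.2 -0.8] w 0.98
jaw -9.97 tilt [ 0.0026 -0.0024] cmd [4.954000e-01 1.680000e-02 2.570000e-01 3.500498e+02]
[(array([335.1, 277.1]), 0.94)] [333.25059259 274.15469325]
```

View pics/c21.png

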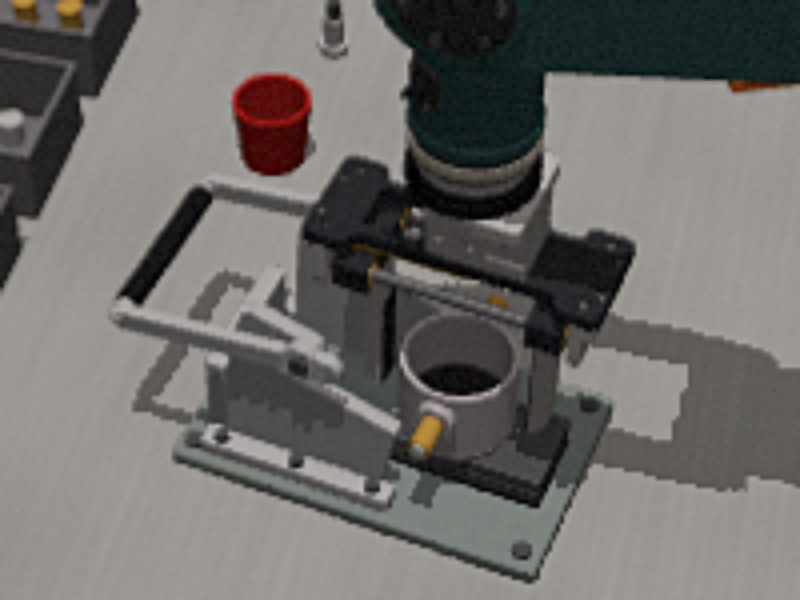

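Rise straight up, then retreat to the side for a clear look.

>>> drive_tool --motion '[{"travel": [-2, 0, 0], "turn": 0}, {"travel": [-5, 0, 0], "turn": 0}, {"travel": [-9, 0, 0], "turn": 0}, {"travel": [-13, 0, 0], "turn": 0}, {"travel": [-17, 0, 0], "turn": 0}, {"travel": [-17, 0, -3], "turn": 0}, {"travel": [-17, 2, -8], "turn": 0}, {"travel": [-17, 7, -10], "turn": 0}, {"travel": [-17, 12, -10], "turn": 0}, {"travel": [-17, 17, -10], "turn": 0}]'

```text
t: 38.35
ee_pos: [0.4255, 0.2031, 0.4264]
tool_rot: [0.135, 1.562, -0.138]
ft_force: [0.4, -0.6, -0.4]
width: 0.982
```

>>> drive_tool --motion '[{"travel": [0, 5, 0], "turn": 0}, {"travel": [0, 9, 0], "turn": 0}, {"travel": [0, 9, 0], "turn": 0}, {"travel": [0, 9, 0], "turn": 0}]'

```text
t: 38.85
ee_pos: [0.4414, 0.29, 0.4256]
tool_rot: [0.134, 1.564, -0.139]
ft_force: [-0.0, 0.4, 0.4]
width: 0.982
```

```bash
python3 - <<'E'
from h import *
st()
S=snap('side','s22.png');T=snap('top','t22.png')
cv2.imwrite('pics/c22.png',np.hstack([cv2.resize(S[190:310,250:410],(400,300),interpolation=2),cv2.resize(T[180:300,245:405],(400,300),interpolation=2)]))
cv2.imwrite('pics/s22.png',S)
for n in('side','top'):
    b=[(np.round(d['at'],1).tolist(),round(d['score'],2)) for d in imaging.mark_of('bucket',n)][:2]
    print(n,b,atz(n,b[0][0],.036), 'lever',[(np.round(d['at'],1).tolist(),round(d['score'],2)) for d in imaging.mark_of('lever_bar',n)][:1])
for x in(-.035,-.045,-.055): print(x,pw(x))
im=T.copy()
for h in (0.026,.036):
    c=[proj('top',[*pw(-.06+a,b),h]) for a,b in((-.05,-.028),(.05,-.028),(.05,.028),(-.05,.028))]; print(np.round(c,1).tolist())
E
```

```text
t 38.85 p [0.4414 0.29   0.4256] rot [ 0.134  1.564 -0.139] F [-0.   0.4  0.4] w 0.982
side [([334.2, 277.4], 0.37)] [0.49151443 0.02616426 0.036     ] lever [([259.9, 235.5], 0.68)]
top [([311.2, 263.3], 0.83)] [0.49424565 0.0177344  0.036     ] lever [([326.2, 187.4], 0.6)]
-0.035 [0.50572596 0.01489162]
-0.045 [0.49587558 0.01661497]
-0.055 [0.48602519 0.01833832]
[[317.4, 288.8], [324.1, 252.6], [303.8, 248.8], [296.8, 285.0]]
[[317.5, 288.5], [324.2, 252.0], [303.8, 248.2], [296.7, 284.6]]
```

View pics/c22.png

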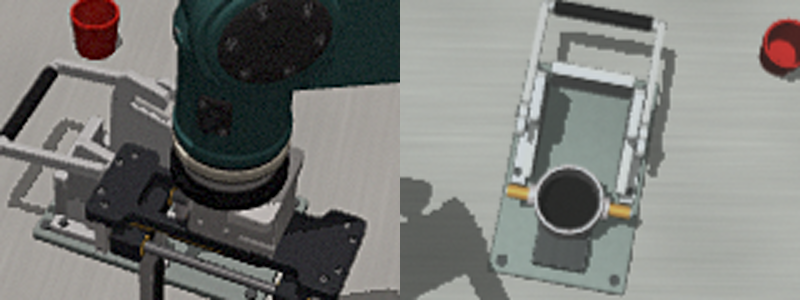

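View pics/t22.png

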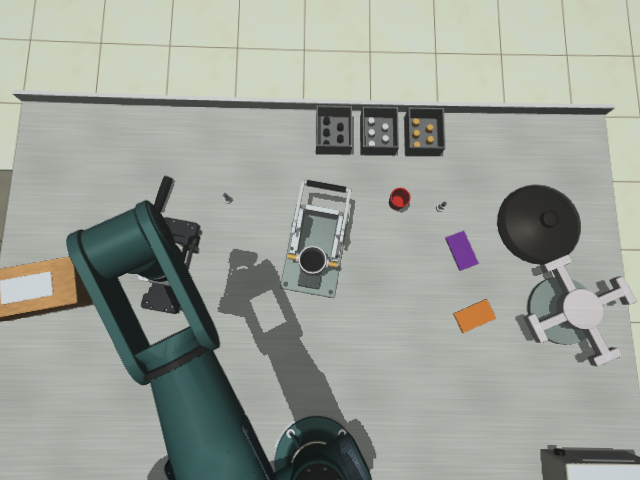

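The top view shows the bucket upright on the pile with its pins ahead of the cheeks. The arm blocks the side view, so I'll move it aside.

>>> drive_tool --motion '[{"travel": [0, 0, -4], "turn": 0}, {"travel": [0, 2, -8], "turn": 0}, {"travel": [0, 5, -12], "turn": 0}, {"travel": [0, 8, -15], "turn": 0}, {"travel": [0, 10, -15], "turn": 0}, {"travel": [0, 10, -15], "turn": 0}]'

```text
t: 39.9
ee_pos: [0.3109, 0.4152, 0.4249]
tool_rot: [0.134, 1.564, -0.138]
ft_force: [0.0, -0.0, 1.2]
width: 0.978
```

```bash
python3 - <<'E'
from h import *
st()
S=snap('side','s23.png');T=snap('top','t23.png')
for n,im in(('side',S),('top',T)):
  for h,col in((.016,(0,255,0)),(.026,(0,255,255)),(.036,(0,0,255))):
    c=np.array([proj(n,[*pw(-.06+a,b),h]) for a,b in((-.05,-.028),(.05,-.028),(.05,.028),(-.05,.028))]); 
    if n=='side' and h==.036: print(c.round(1).tolist())
a=cv2.resize(S[215:315,255:388],(800,600),interpolation=2)
cv2.imwrite('pics/c23.png',a)
E
```

```text
t 39.9 p [0.3109 0.4152 0.4249] rot [ 0.134  1.564 -0.138] F [ 0.  -0.   1.2] w 0.978
[[362.1, 274.2], [324.4, 262.0], [315.6, 277.8], [354.2, 290.7]]
```

View pics/c23.png

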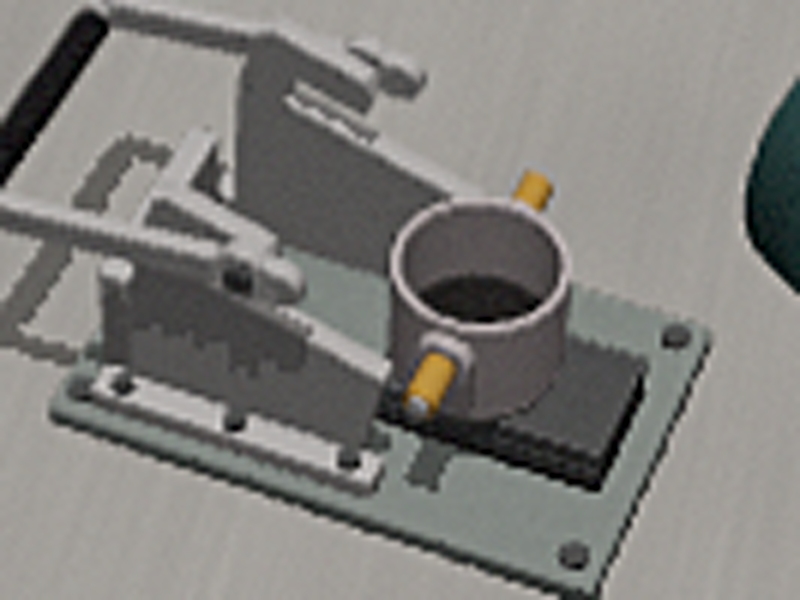

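Both pins are well clear of the lips, the bucket is upright and the pile corners are within 1 px of prediction. Handing in.

```bash
python3 -c "
from station import close_job
print(close_job())"
```

```text
the job is handed in; nothing more can be done
None
```

The job is done and handed in at about 40 s of the 72 s allowed; no verdict is given. I stacked both grey plates on the pad and released them. Then I swung the lever back to its stop, about 1.8 rad by the image. Last, I eased the bucket down the slots inside a loose finger cage until it stood on the pile.

**Final checks:**
- **Pile:** in the side view the two visible front corners of the top plate were within about 1 px of where a square pile should be.
- **Bucket:** it stands upright at about press x -46, and both pins are visibly clear of the slot mouths.
- **Bystanders:** the cup, the bolts, and the orange and purple look-alikes were not touched. The screwdriver was partly hidden behind the arm in the last top view, but the arm never went near it.

**What went wrong or disagreed:**
- **Joint limit:** the first approach to plate B hit joint 6's range and left the tool tilted about 2°. I removed the tilt before gripping.
- **Lever slip:** the fingertip slid off behind the lever bar once, with about 24 N on the tool at the end of that move. I lifted it and pushed the bar down from above.
- **Weak detections:** the last side-view detection of the bucket (score 0.37) was made with the arm in the way. It was about 9 mm off from the top view in y, and the later clear side picture supports the top view. An earlier automatic fit of the two-plate pile from the side was also poor (overlap 0.85, about 3° off), so I judged squareness by the corner check instead.

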